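# Draw a charge of grinding balls into the scoop

## Task

Stand the steel scoop on the counter with its cup centred under the tube of the dispenser that holds the larger balls, swing that dispenser's gate lever fully open so that all four balls run into the cup, then swing it fully shut again before you take the scoop away. Finish with the filled scoop standing upright with its cup centred on the round cork mat. Leave the other dispenser's gate shut and leave the bystanders where they stand.

Things in the scene. Friction and masses are not known exactly. Their poses are not given: they have to be found in the camera images.
- large_dispenser: large-ball dispenser, fixed: clear upright tube (bore 20, z 92 to 180 mm, collars 36 mm across) with four 18 mm steel balls. Origin: counter under the tube's axis; x away from robot at yaw 0. Column 18 mm thick, 195 tall, at x +50, y +45 on a round foot 52 across, 11 tall. Counter below the tube is free, open to front and sides; gate plate above it, underside z 86, its pivot pin z 80 mm
- small_dispenser: small-ball dispenser, fixed: clear upright tube (bore 14, z 92 to 180 mm, collars 30 mm across) with four 12 mm steel balls. Origin: counter under the tube's axis; x away from robot at yaw 0. Column 18 mm thick, 195 tall, at x +50, y +45 on a round foot 52 across, 11 tall. Counter below the tube is free, open to front and sides; gate plate above it, underside z 86, its pivot pin z 80 mm
- large_dispenser_outlet (a point): lower mouth of the large-ball tube, on its axis, 90 mm above the counter
- large_gate (a joint): gate of the large-ball dispenser, turns on a vertical pivot; rad: 0 shut (lever points along the dispenser's -x), 1.571 open (lever along its +y), stops at both ends. Opens clockwise seen from above. Friction 0.08 N m (1 N at the knob), no spring, stays where left. Tube empties past about 1 rad
- small_gate (a joint): gate of the small-ball dispenser, turns on a vertical pivot; rad: 0 shut (lever points along the dispenser's -x), 1.571 open (lever along its +y), stops at both ends. Opens clockwise seen from above. Friction 0.08 N m (1 N at the knob), no spring, stays where left. Tube empties past about 1 rad. Same lever and knob as the other
- large_gate_knob (a point): middle of the grip of the large dispenser's gate: upright black cylinder, 16 mm diameter, its centre 95 mm from the pivot on the flat lever (14 mm wide, top at z 90 mm); this point is at z 112 mm; knob z 93 to 128 mm
- large_gate_pivot (a point): pivot axis of the large dispenser's gate, 34 mm in front of the tube's axis, z 90 mm; does not move with the gate
- scoop: steel scoop: round cup of 64 mm outside diameter, 55 mm tall, wall 3 mm, inner floor at 4 mm, with a straight level bar handle to the side, 12 mm wide, 16 mm tall (z 30 to 46 mm), reaching from the cup to 126 mm from the cup's axis. Origin: centre of the cup's underside; z up, the handle points along the scoop's -y. 0.10 to 0.19 kg empty
- mat: round cork mat, 110 mm diameter, 3 mm thick, fixed to the counter; origin at the centre of its underside
- large_ball_1: steel ball, 18 mm, 24 g, origin at its centre; number 1 from below in the large dispenser's tube at the start
- large_ball_2: steel ball, 18 mm, 24 g, origin at its centre; number 2 from below in the large dispenser's tube at the start
- large_ball_3: steel ball, 18 mm, 24 g, origin at its centre; number 3 from below in the large dispenser's tube at the start
- large_ball_4: steel ball, 18 mm, 24 g, origin at its centre; number 4 from below in the large dispenser's tube at the start
- dropper_1: bystander: white 60 ml dropper bottle with a white pointed cap, 38 mm across, 113 mm tall; stands loose, origin at the centre of its underside
- petri_1: bystander: lidded petri dish, 60 mm across, 15 mm tall; stands loose, origin at the centre of its underside
- bottle: bystander: small amber bottle with a black cap, 33 mm across, 86 mm tall; stands loose, origin at the centre of its underside
- stopper: bystander: black rubber stopper, 38 mm across, 30 mm tall; stands loose, origin at the centre of its underside
- tape: bystander: roll of white tape lying flat, 60 mm across, 18 mm tall; stands loose, origin at the centre of its underside

How it is judged:
By the outcome, as a careful person would: the job done as asked, in the order asked, and still so for the second after the job is handed in, with the robot touching nothing.
It also fails if it takes over 72 s, if anything falls off the work surface, if the arm or the gripper's body presses on something with over 40 N, if the wrist force passes 120 N, or if a joint passes its speed limit or range.

## Robot

A 6-joint arm with a two-finger parallel gripper is mounted at the origin on a cart in front of the work surface, level with it; the furniture and walls round the work are solid. World frame = base frame: x ahead of the robot, y to its left, z up, the work surface at z = 0. Lengths are in m, angles in degrees, forces in N, time in s.
With the tool pointing down it reaches from about 0.375 to 0.9 m from the base axis. Payload 3.1 kg.
Tool frame: the origin (TCP) lies at the very end of the fingers, on their centre line; the grasp point (between the pads) lies 19 mm behind it; z points along the fingers, y is the line along which they close (so a half turn about z gives the same grasp; the last joint's range is limited). The gripper opens to 87 mm and grips with 3 to 60 N. Pads are 19 mm wide; open, the fingers measure 117 mm over their backs; the gripper's body (75 mm by 190 mm) begins 51 mm behind the grasp point.
Start: joints at [-75.659, 30.224, 82.088, -0, 67.689, -10.227], TCP at [0.26, -0.568, 0.223] pointing down, gripper open.
Joint ranges: [-176.69, 176.69], [-43.24, 126.21], [12.49, 139.97], [-82, 262], [0, 151.66], [-163.58, 163.58]. Speed limits (degrees/s): [159.86, 159.86, 180, 180, 180, 180].

## Interface

Orientations are given as a 3x3 rotation matrix whose columns are the frame's x, y, z axes.
In Python, from rig import bot gives the robot as it stands.
- The arm moves only by the tool move_arm, never from a script. Its argument "increments" is a list of rows, each an object with "xyz": the shift along the tool's x, y, z in mm, a list of three; "roll": the turn about the tool's z in rad; "grip": the opening in per cent of the stroke, from 0 (shut) to 100 (fully open). A call has 1 to 5 rows; each row shifts and turns the commanded pose from where the row before left it, along the tool's axes as they then stand; what a row does not reach is not made up. A row lasts 1/12 s, in which the tool goes at most 41.7 mm and 7.16 degrees, less where a joint would pass 70% of its speed; a pose out of reach is approached as far as the arm can. A call is refused whole if a number of a shift passes 41.7 or a number of a turn 0.125, either way. A call with a gripper value outside its range is refused whole. The fingers move at their own pace and stop on an object; the grip force is fixed at half the most. Time passes only in rows, so rows that do not move let the fingers close. It gives the time, the measured TCP pose, the force, the opening and the grip force at its end, in the units of the state.
- bot.read_state(): the state, without advancing time (a new reading comes with each control period).
- bot.capture(name): name is "side" or "top"; returns (picture, depth): 420x560x3 uint8, red, green, blue; 420x560 float32, m along the optical axis (not along the pixel's ray), 0 where there is no reading.
- bot.camera_model(name): a dict with "intrinsics" (3x3 intrinsics, pixels), "rvec" (rotation vector, rad) and "tvec" (3), from world to camera coordinates, as OpenCV has them. Camera axes: x right, y down, z forward; pixel columns grow to the right and rows downward; lengths in m; the calibration is good to about 2 mm. A picture is of the moment at which its call begins. camera_model takes no time and is no camera call.
- bot.hand_in(): hands the job in; it is judged then, once.
Trained networks look in the newest picture that a camera, given by its name, has taken for a name from the list of things; names that differ only in an ending like _2 or _b are one class to them, and where a whole thing is asked for, a point or a joint stands for the part that bears it (a point fixed in the world has none). Each returns a list of dicts, best first, with "conf" (0 to 1); they miss things now and then, are a little off and sometimes report something else, mostly with a low value. They report only what shows in the picture. A call takes as long as a camera call.
- bot.spot_in(label, camera): "at" ([x, y, z] in m, in the coordinates of the camera as it stood for that picture, good to about 4 mm: the middle of the surface that is visible of it).
- bot.trace(label, camera): "mask" (420x560 bool, what is visible of it).
The state is a dict: "time_s": time; "joint_positions": joint angles; "qvel": joint speeds; "tau": joint torques, N m; "position": TCP position; "tcp_rot": TCP orientation; "force": force on the tool from outside, world axes, zero at the start; "moment": the same for the moment, N m; "opening": opening from 0.0 (shut) to 1.0 (fully open); "grasp_force": force on a finger pad.
Only numpy, scipy, OpenCV 4.12 (cv2) and the standard library are available. Lean on these libraries where they do the work, as an engineer would, in place of code of your own. Each camera call takes 0.05 s, during which the arm holds its last target. There are 200 camera calls.

## Working session

There is one attempt and no reset: what is moved stays moved. The work goes in short steps, Python scripts to look and compute and a tool call to move; the robot and the scene stay as the last step left them, time stands still between calls to the robot, and variables do not carry over. Pictures are saved under pics/ and viewed, at most 11 in all, crops included, and the job is handed in when it is done.

Besides the shell and the picture viewer there is one more tool, called after "Call:" by a JSON object that holds its "op" and its "data". move_arm: Moves the arm, as the interface text tells. Its arguments: {"type":"object","properties":{"increments":{"type":"array"}},"required":["increments"]}

```bash
mkdir -p pics; ls; cat > h.py <<'E'
import numpy as np, cv2
from rig import bot
def T(c):
    m=bot.camera_model(c); R=cv2.Rodrigues(np.array(m["rvec"],float))[0]; return np.array(m["intrinsics"]),R,np.array(m["tvec"],float).ravel()
def c2w(c,p):
    K,R,t=T(c); return (np.asarray(p,float).reshape(-1,3)-t)@R
def w2p(c,p):
    K,R,t=T(c); q=(np.asarray(p,float).reshape(-1,3)@R.T+t)@K.T; return q[:,:2]/q[:,2:]
def cloud(c,d,mask):
    K,R,t=T(c); v,u=np.nonzero(mask&(d>0)); z=d[v,u]
    return c2w(c,np.c_[(u-K[0,2])*z/K[0,0],(v-K[1,2])*z/K[1,1],z])
E
python3 - <<'E'
from h import *
for c in("side","top"):
    p,d=bot.capture(c); cv2.imwrite(f"pics/{c}0.png",p[:,:,::-1]); np.save(f"pics/{c}0.npy",d)
    K,R,t=T(c); print(c,"cam at",-R.T@t,"fwd",R[2],K[0,0])
    for l in["large_dispenser","small_dispenser","large_gate_knob","small_gate","scoop","mat","dropper_1","petri_1","bottle","stopper","tape","large_ball_1"]:
        for s in bot.spot_in(l,c)[:2]: 
            w=c2w(c,s["at"])[0]; print(l,round(s["conf"],2),w.round(3),w2p(c,w)[0].round())
print(bot.read_state()["time_s"])
E
```

```text
pics
side cam at [0.29831095 1.05913911 0.74303681] fwd [ 0.2409161  -0.79952491 -0.55019938] 479.138420887024
large_dispenser 0.6 [ 0.591 -0.018  0.107] [298. 183.]
large_dispenser 0.43 [ 0.754 -0.128  0.048] [255. 175.]
small_dispenser 0.79 [0.509 0.269 0.107] [299. 252.]
large_gate_knob 0.86 [ 0.487 -0.027  0.094] [337. 191.]
small_gate 0.78 [0.411 0.226 0.091] [347. 254.]
scoop 0.82 [0.461 0.401 0.036] [304. 323.]
mat 0.59 [ 0.492 -0.133 -0.001] [341. 201.]
mat 0.33 [ 0.594 -0.02   0.115] [297. 180.]
petri_1 0.84 [0.434 0.085 0.018] [347. 242.]
petri_1 0.28 [0.512 0.266 0.109] [298. 250.]
bottle 0.62 [ 0.759 -0.127  0.049] [254. 175.]
bottle 0.16 [ 0.487 -0.027  0.093] [337. 191.]
stopper 0.49 [ 0.491 -0.137 -0.001] [341. 200.]
top cam at [0.49485432 0.1107492  1.24651959] fwd [ 0.0529034   0.01551449 -0.99847911] 485.50760574838847
large_dispenser 0.98 [ 0.585 -0.025  0.113] [346. 196.]
small_dispenser 0.96 [0.498 0.239 0.11 ] [232. 232.]
small_dispenser 0.37 [ 0.579 -0.023  0.11 ] [345. 199.]
large_gate_knob 0.71 [ 0.486 -0.034  0.088] [348. 239.]
large_gate_knob 0.55 [0.501 0.238 0.111] [233. 231.]
small_gate 0.78 [0.409 0.218 0.094] [242. 270.]
small_gate 0.33 [ 0.58  -0.024  0.112] [345. 198.]
scoop 0.71 [0.458 0.415 0.033] [166. 247.]
mat 0.63 [ 0.492 -0.146  0.007] [388. 237.]
dropper_1 0.82 [0.672 0.137 0.066] [277. 162.]
petri_1 0.65 [0.432 0.072 0.013] [302. 259.]
bottle 0.74 [ 0.702 -0.121  0.029] [380. 153.]
bottle 0.64 [ 0.759 -0.137  0.068] [390. 127.]
stopper 0.49 [ 0.699 -0.122  0.029] [380. 154.]
stopper 0.25 [ 0.488 -0.036  0.091] [349. 238.]
tape 0.6 [0.719 0.061 0.017] [308. 147.]
tape 0.6 [ 0.761 -0.134  0.067] [388. 127.]
large_ball_1 0.7 [ 0.49  -0.145  0.003] [387. 238.]
1.3
```

```bash
python3 - <<'E'
import cv2
for c,(x0,x1,y0,y1) in {"top":(120,450,90,320),"side":(200,420,80,380)}.items():
    im=cv2.imread(f"pics/{c}0.png")[y0:y1,x0:x1]; f=min(800/im.shape[1],600/im.shape[0]); cv2.imwrite(f"pics/{c}0c.png",cv2.resize(im,None,fx=f,fy=f)[:600,:800])
E
```

```text
(no output)
```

View pics/top0c.png

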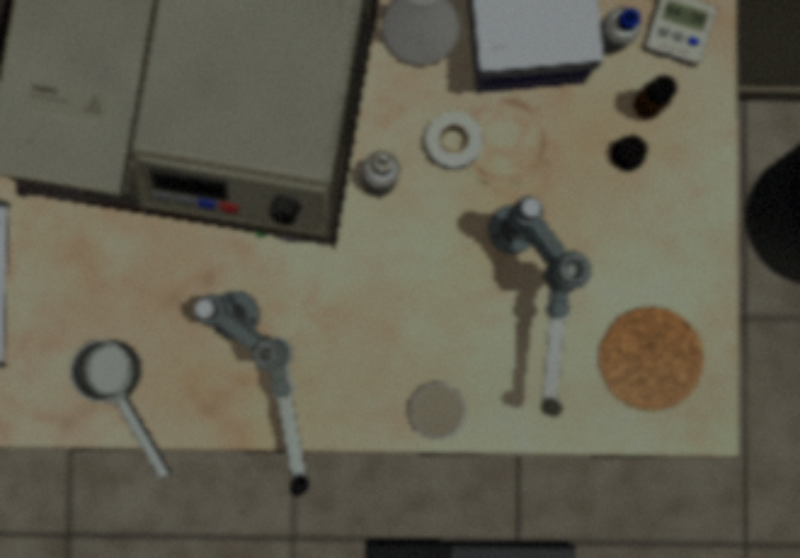

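View pics/side0c.png

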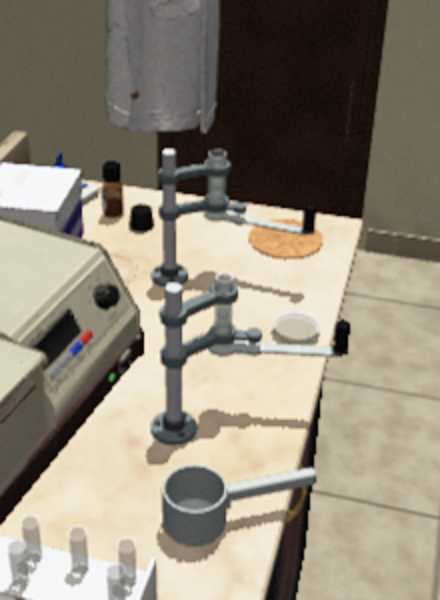

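The top crop shows the scoop at (108,370) with its handle running to (165,475). The large dispenser's ring is at (571,269), its knob at (552,406) and the mat at (651,358). The small dispenser's ring is at (270,352). The side view agrees. Next I fit exact poses from the depth.

```bash
cat >> h.py <<'E'
def circ(P):
    A=np.c_[2*P[:,:2],np.ones(len(P))]; s=np.linalg.lstsq(A,(P[:,:2]**2).sum(1),rcond=None)[0]; return s[:2],np.sqrt(s[2]+s[:2]@s[:2])
def near(P,c,r,z0,z1):
    return P[(np.hypot(*(P[:,:2]-c).T)<r)&(P[:,2]>z0)&(P[:,2]<z1)]
E
python3 - <<'E'
from h import *
np.set_printoptions(precision=4,suppress=True)
for c in("top","side"):
    d=np.load(f"pics/{c}0.npy"); P=cloud(c,d,d>0)
    print(c)
    s=near(P,[.47,.43],.16,.02,.07)
    rim=s[s[:,2]>.050]; print("rim",len(rim),circ(rim),rim.mean(0), (rim[:,:2].min(0)+rim[:,:2].max(0))/2, np.ptp(rim[:,:2],axis=0))
    cc=(rim[:,:2].min(0)+rim[:,:2].max(0))/2
    h=s[(np.hypot(*(s[:,:2]-cc).T)>.045)&(s[:,2]<.052)&(s[:,2]>.03)]
    q=h[:,:2]; m=q.mean(0); v=np.linalg.svd(q-m)[2][0]; v*=np.sign(v@(m-cc)); n=np.array([-v[1],v[0]])
    print("handle",len(h),m,"ang",np.degrees(np.arctan2(v[1],v[0])),"reach",((q-cc)@v).max(),"axis offset of cup",(cc-m)@n,"cup-from-tip",q[((q-m)@v).argmax()]-v*.126, 'z',np.median(h[:,2]))
    for nm,g in(("L",[.575,-.035]),("S",[.49,.235])):
        for z0,z1 in((.16,.19),(.088,.11)):
            t=near(P,g,.03,z0,z1)
            if len(t)>8: print(nm,z0,len(t),t.mean(0),"mid",(t[:,:2].min(0)+t[:,:2].max(0))/2,np.ptp(t[:,:2],axis=0),circ(t))
        t=near(P,np.add(g,[.05,.045]),.05,.185,.21); print(nm,"col",len(t),t.mean(0) if len(t) else '')
    for nm,g in(("L",[.485,-.035]),("S",[.40,.215])):
        t=near(P,g,.03,.115,.14); print(nm,"knob",len(t),t.mean(0) if len(t) else '')
    m=bot.trace("mat",c)[0]; Q=cloud(c,d,m["mask"]); Q=Q[abs(Q[:,2])<.015]; print("mat",m["conf"],(Q.min(0)+Q.max(0))/2,np.ptp(Q,axis=0),Q[:,2].mean())
print(bot.read_state())
E
```

```text
top
rim 660 (array([0.5059, 0.482 ]), np.float64(0.08051080457294446)) [0.5133 0.5286 0.0625] [0.4842 0.4772] [0.2136 0.2237]
handle 326 [0.4291 0.396 ] ang -132.89505683892475 reach 0.17297075357219072 axis offset of cup -0.014949370277357535 cup-from-tip [0.4522 0.4427] z 0.0448534040397533
L 0.16 225 [ 0.5759 -0.0361  0.1693] mid [ 0.5777 -0.0359] [0.0488 0.0429] (array([ 0.5774, -0.0359]), np.float64(0.016643827210085588))
L 0.088 48 [ 0.5602 -0.0329  0.103 ] mid [ 0.5711 -0.0318] [0.0491 0.0354] (array([ 0.5734, -0.0393]), np.float64(0.022379724640107363))
L col 55 [0.624  0.0001 0.1946]
S 0.16 154 [0.4936 0.2407 0.1692] mid [0.494  0.2418] [0.0355 0.0384] (array([0.4937, 0.2415]), np.float64(0.013972807984001951))
S 0.088 78 [0.4788 0.2298 0.0995] mid [0.4857 0.2365] [0.0494 0.0318] (array([0.4846, 0.2394]), np.float64(0.01910781187544268))
S col 55 [0.5308 0.2906 0.1947]
L knob 0 
S knob 5 [0.3713 0.2116 0.1272]
mat 0.81 [ 0.4901 -0.1486  0.0036] [0.1044 0.1083 0.0151] 0.0033570049512919873
side
rim 1047 (array([0.5385, 0.456 ]), np.float64(0.10921733137829721)) [0.5106 0.5183
[... 789 characters left out ...]
5 0.297  0.1921]
L knob 0 
S knob 5 [0.371  0.2162 0.1229]
mat 0.72 [ 0.4889 -0.145   0.0025] [0.1061 0.114  0.0116] 0.0032602389826246318
{'time_s': 1.4, 'joint_positions': array([-75.6589,  30.2219,  82.0858,   0.0012,  67.688 , -10.2277]), 'qvel': array([-0.0055,  0.0174,  0.0581, -0.003 ,  0.0621,  0.0702]), 'tau': array([ -0.0004, -44.0009, -17.6984,   0.0634,   0.0506,  -0.    ]), 'position': array([ 0.2599, -0.5684,  0.2226]), 'tcp_rot': array([[ 0.9095,  0.4158,  0.    ],
       [ 0.4158, -0.9095, -0.0001],
       [ 0.    ,  0.0001, -1.    ]]), 'force': array([ 0.2705, -0.3193, -0.0938]), 'moment': array([ 0.0246, -0.0251,  0.0375]), 'grasp_force': 0.0, 'opening': 0.9999393080064962}
```

```bash
cat >> h.py <<'E'
def ray(c,uv,z):
    K,R,t=T(c); uv=np.asarray(uv,float).reshape(-1,2); C=-R.T@t
    D=np.c_[uv,np.ones(len(uv))]@np.linalg.inv(K).T@R; return C+D*((z-C[2])/D[:,2])[:,None]
def scoop(c="top",z=0.0,draw=None):
    m=bot.trace("scoop",c)[0]; M=m["mask"].astype(np.uint8)
    cup=cv2.morphologyEx(M,cv2.MORPH_OPEN,cv2.getStructuringElement(cv2.MORPH_ELLIPSE,(13,13)))
    hd=cv2.subtract(M,cv2.dilate(cup,np.ones((3,3),np.uint8)))
    n,l,st,_=cv2.connectedComponentsWithStats(hd); k=1+st[1:,4].argmax(); v,u=np.nonzero(l==k)
    v2,u2=np.nonzero(cup); return m["conf"],np.c_[u,v],np.c_[u2,v2],M
E
python3 - <<'E'
from h import *
np.set_printoptions(precision=4,suppress=True)
for c in("top","side"):
    p,d=bot.capture(c)
    cf,h,cu,M=scoop(c)
    H=ray(c,h,.046); m=H[:,:2].mean(0); v=np.linalg.svd(H[:,:2]-m)[2][0]; v*=-np.sign(v[0])
    a=(H[:,:2]-m)@v
    e=cv2.fitEllipse(cv2.findContours(cv2.inRange(M*0+0,0,0)*0+np.uint8(0)+M*0,1,2)[0][0]) if 0 else None
    # depth rim / cup points in the mask
    P=cloud(c,d,cv2.dilate(M,np.ones((3,3),np.uint8))>0); r=P[(P[:,2]>.049)&(P[:,2]<.06)]
    print(c,cf,"rim",len(r),"mid",(r[:,:2].min(0)+r[:,:2].max(0))/2,np.ptp(r[:,:2],axis=0),circ(r))
    print(" cup px",cu.min(0),cu.max(0),"cup mid ray z55",ray(c,(cu.min(0)+cu.max(0))/2,.055 if c=="top" else .0275),"extent",np.ptp(ray(c,[cu.min(0),cu.max(0)],.055),axis=0))
    print(" handle mid",m,"ang",np.degrees(np.arctan2(v[1],v[0])),"tip",m+v*a.max(),"cup axis from tip",m+v*(a.max()-.126))
    for g in([.45,-.028],[.37,.213]):
        uv=w2p(c,[[*g,.112]])[0]; y0,x0=int(uv[1])-22,int(uv[0])-22; B=p[y0:y0+44,x0:x0+44].astype(int).max(2)
        n,l,st,ce=cv2.connectedComponentsWithStats((B<45).astype(np.uint8)); 
        for i in range(1,n):
            if st[i,4]>12: print(" knob blob",st[i],ce[i]+[x0,y0],"z112",ray(c,ce[i]+[x0,y0],.115)[0])
    print([ (s["conf"],c2w(c,s["at"])) for s in bot.spot_in("large_gate_knob",c)])
im=cv2.imread("pics/top0.png"); 
E
```

```text
top 0.65 rim 142 mid [0.4372 0.4055] [0.1292 0.0908] (array([0.4478, 0.4082]), np.float64(0.0418974858979745))
 cup px [149 230] [178 256] cup mid ray z55 [[0.4699 0.4146 0.055 ]] extent [0.0628 0.0731 0.    ]
 handle mid [0.4025 0.3758] ang -148.50540726653736 tip [0.3653 0.353 ] cup axis from tip [0.4727 0.4188]
 knob blob [20 22  7  8 46] [242.8913 290.1087] z112 [0.3646 0.212  0.115 ]
[(0.52, array([[ 0.4848, -0.03  ,  0.0928]])), (0.34, array([[0.6749, 0.1347, 0.0679]]))]
side 0.84 rim 246 mid [0.4504 0.4166] [0.1045 0.077 ] (array([0.4675, 0.4213]), np.float64(0.031106233926867198))
 cup px [281 312] [316 352] cup mid ray z55 [[0.4679 0.4187 0.0275]] extent [0.0908 0.0782 0.    ]
 handle mid [0.4004 0.3867] ang -147.73756796661968 tip [0.3637 0.3636] cup axis from tip [0.4702 0.4308]
 knob blob [  0   0  44  31 931] [351.8228 175.4501] z112 [ 0.4586 -0.0853  0.115 ]
 knob blob [ 22  17   8  18 104] [370.5577 248.5192] z112 [0.3622 0.2247 0.115 ]
[(0.66, array([[ 0.4849, -0.0265,  0.0899]])), (0.33, array([[0.4127, 0.2259, 0.0909]]))]
```

```bash
cat >> h.py <<'E'
def plan(wps,step=40,start=None):
    """world waypoints (x,y,z,yaw deg), tool down -> rows in tool axes; rounding is carried over"""
    s=bot.read_state(); R=s["tcp_rot"]; p=np.array(s["position"])*1000; yaw=np.arctan2(R[1,0],R[0,0])
    if start: p=np.array(start[:3])*1000; yaw=np.radians(start[3])
    out=[]
    for w in wps:
        g=np.array(w[:3])*1000; gy=np.radians(w[3]); dy=(gy-yaw+np.pi)%(2*np.pi)-np.pi
        n=max(1,int(np.ceil(max(np.linalg.norm(g-p)/step,abs(dy)/.12))))
        p0,y0=p.copy(),yaw
        for i in range(1,n+1):
            c,s_=np.cos(yaw),np.sin(yaw); B=np.array([[c,s_,0],[s_,-c,0],[0,0,-1]])
            x=np.round(B.T@(p0+(g-p0)*i/n-p)); r=round(-(y0+dy*i/n-yaw),3)
            p=p+B@x; yaw-=r; out.append([*(int(k) for k in x),r])
        out.append("--")
    for o in out: print(o,end=" ")
    print("\nend",p.round(1),np.degrees(yaw).round(1))
E
python3 - <<'E'
from h import *
print("knobL",ray("top",(347.7,257.5),.12))
plan([(.46,-.2,.225,32),(.47,.15,.225,32),(.387,.367,.15,32)])
E
```

```text
knobL [[ 0.44325038 -0.02927919  0.12      ]]
[30, -23, 0, np.float64(-0.012)] [31, -22, 0, np.float64(-0.012)] [31, -23, -1, np.float64(-0.011)] [31, -21, 0, np.float64(-0.012)] [32, -22, 0, np.float64(-0.012)] [32, -21, 0, np.float64(-0.012)] [32, -21, -1, np.float64(-0.012)] [32, -20, 0, np.float64(-0.011)] [33, -20, 0, np.float64(-0.012)] [32, -19, 0, np.float64(-0.012)] [33, -19, 0, np.float64(-0.012)] -- [22, -32, 0, np.float64(0.0)] [21, -33, 0, np.float64(0.0)] [22, -32, 0, np.float64(0.0)] [21, -33, 0, np.float64(0.0)] [22, -32, 0, np.float64(0.0)] [21, -33, 0, np.float64(0.0)] [22, -32, 0, np.float64(0.0)] [22, -33, 0, np.float64(0.0)] [21, -32, 0, np.float64(0.0)] -- [6, -33, 11, np.float64(0.0)] [7, -32, 10, np.float64(0.0)] [6, -33, 11, np.float64(0.0)] [7, -32, 11, np.float64(0.0)] [6, -33, 10, np.float64(0.0)] [6, -32, 11, np.float64(0.0)] [7, -33, 11, np.float64(0.0)] -- 
end [387.1 367.1 149.6] 32.0
```

Call:
{"op": "move_arm", "data": {"increments": [{"xyz": [30,-23,0],"roll": -0.012,"grip": 100},{"xyz": [31,-22,0],"roll": -0.012,"grip": 100},{"xyz": [31,-23,0],"roll": -0.012,"grip": 100},{"xyz": [31,-21,0],"roll": -0.012,"grip": 100},{"xyz": [32,-22,0],"roll": -0.012,"grip": 100}]}}

```text
time_s: 2.12
position: [0.3512, -0.3995, 0.2227]
tcp_rot: [[0.883, 0.469, 0.0], [0.469, -0.883, -0.0], [0.0, 0.001, -1.0]]
force: [0.5, 0.3, 0.0]
opening: 0.998
grasp_force: 0.0
```

Call:
{"op": "move_arm", "data": {"increments": [{"xyz": [32,-21,0],"roll": -0.012,"grip": 100},{"xyz": [32,-21,0],"roll": -0.012,"grip": 100},{"xyz": [32,-20,0],"roll": -0.012,"grip": 100},{"xyz": [33,-20,0],"roll": -0.012,"grip": 100},{"xyz": [32,-19,0],"roll": -0.012,"grip": 100}]}}

```text
time_s: 2.53
position: [0.4422, -0.232, 0.2228]
tcp_rot: [[0.853, 0.522, 0.001], [0.522, -0.853, -0.0], [0.0, 0.0, -1.0]]
force: [0.0, -0.5, 0.8]
opening: 1.003
grasp_force: 0.0
```

Call:
{"op": "move_arm", "data": {"increments": [{"xyz": [33,-19,0],"roll": -0.01,"grip": 100},{"xyz": [22,-32,0],"roll": 0,"grip": 100},{"xyz": [22,-32,0],"roll": 0,"grip": 100},{"xyz": [22,-32,0],"roll": 0,"grip": 100},{"xyz": [22,-32,0],"roll": 0,"grip": 100}]}}

```text
time_s: 2.95
position: [0.4664, -0.0433, 0.2227]
tcp_rot: [[0.848, 0.53, 0.001], [0.53, -0.848, -0.0], [0.0, 0.0, -1.0]]
force: [0.3, -0.1, 0.1]
opening: 1.004
grasp_force: 0.0
```

Call:
{"op": "move_arm", "data": {"increments": [{"xyz": [22,-32,0],"roll": 0,"grip": 100},{"xyz": [22,-32,0],"roll": 0,"grip": 100},{"xyz": [22,-33,0],"roll": 0,"grip": 100},{"xyz": [22,-33,0],"roll": 0,"grip": 100},{"xyz": [22,-33,0],"roll": 0,"grip": 100}]}}

```text
time_s: 3.37
position: [0.4732, 0.1534, 0.2228]
tcp_rot: [[0.848, 0.53, 0.001], [0.53, -0.848, 0.0], [0.001, 0.0, -1.0]]
force: [0.8, -0.0, 0.3]
opening: 1.0
grasp_force: 0.0
```

Call:
{"op": "move_arm", "data": {"increments": [{"xyz": [6,-33,11],"roll": 0,"grip": 100},{"xyz": [6,-33,11],"roll": 0,"grip": 100},{"xyz": [6,-33,11],"roll": 0,"grip": 100},{"xyz": [6,-33,11],"roll": 0,"grip": 100},{"xyz": [6,-33,10],"roll": 0,"grip": 100}]}}

```text
time_s: 3.78
position: [0.4105, 0.3087, 0.1681]
tcp_rot: [[0.848, 0.53, 0.0], [0.53, -0.848, 0.0], [0.0, 0.0, -1.0]]
force: [0.2, 0.5, 0.5]
opening: 1.004
grasp_force: 0.0
```

Call:
{"op": "move_arm", "data": {"increments": [{"xyz": [6,-31,20],"roll": 0,"grip": 100},{"xyz": [5,-31,20],"roll": 0,"grip": 100},{"xyz": [0,0,28],"roll": 0,"grip": 100},{"xyz": [0,0,0],"roll": 0,"grip": 100}]}}

```text
time_s: 4.12
position: [0.3841, 0.3654, 0.0966]
tcp_rot: [[0.846, 0.533, -0.007], [0.533, -0.846, -0.005], [-0.009, -0.0, -1.0]]
force: [-0.1, -0.3, -0.9]
opening: 0.999
grasp_force: 0.0
```

```bash
python3 - <<'E'
from h import *
p,d=bot.capture("side"); t=[]
a=cv2.resize(p[200:400,200:420],None,fx=2.7,fy=2.7)
p,d=bot.capture("top"); a2=cv2.resize(p[180:330,100:300],None,fx=2.0,fy=2.0)
o=np.zeros((600,800,3),np.uint8); o[:a.shape[0],:400]=a[:600,:400]; o[:a2.shape[0],400:]=a2
cv2.imwrite("pics/g1.png",o[:,:,::-1]); print(bot.read_state()["position"])
E
```

```text
[0.38711012 0.36524877 0.10005527]
```

View pics/g1.png

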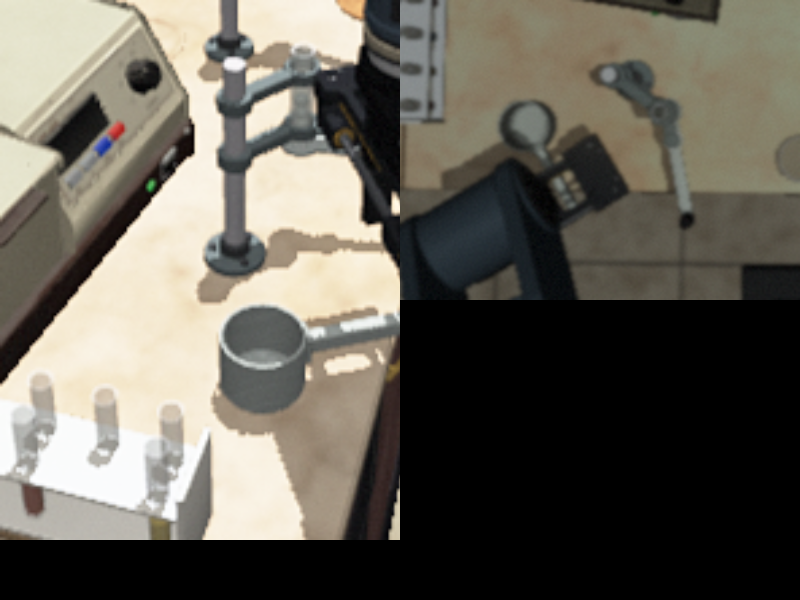

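The top inset shows the handle (560,170) between the open fingers, and the body's long side lying across the handle. I'll descend and grip.

Call:
{"op": "move_arm", "data": {"increments": [{"xyz": [0,0,30],"roll": 0,"grip": 100},{"xyz": [0,0,30],"roll": 0,"grip": 100},{"xyz": [0,0,21],"roll": 0,"grip": 100},{"xyz": [0,0,0],"roll": 0,"grip": 100},{"xyz": [0,0,0],"roll": 0,"grip": 30}]}}

```text
time_s: 4.63
position: [0.3888, 0.3651, 0.0204]
tcp_rot: [[0.849, 0.529, 0.0], [0.529, -0.849, 0.0], [0.0, 0.0, -1.0]]
force: [0.3, -0.2, 0.4]
opening: 0.976
grasp_force: 0.0
```

Call:
{"op": "move_arm", "data": {"increments": [{"xyz": [0,0,0],"roll": 0,"grip": 30},{"xyz": [0,0,0],"roll": 0,"grip": 0},{"xyz": [0,0,0],"roll": 0,"grip": 0},{"xyz": [0,0,0],"roll": 0,"grip": 0},{"xyz": [0,0,0],"roll": 0,"grip": 0}]}}

```text
time_s: 5.05
position: [0.3882, 0.3659, 0.0205]
tcp_rot: [[0.848, 0.53, 0.001], [0.53, -0.848, 0.001], [0.002, 0.0, -1.0]]
force: [0.0, -0.3, -0.2]
opening: 0.635
grasp_force: 0.0
```

Call:
{"op": "move_arm", "data": {"increments": [{"xyz": [0,0,0],"roll": 0,"grip": 0},{"xyz": [0,0,0],"roll": 0,"grip": 0},{"xyz": [0,0,0],"roll": 0,"grip": 0},{"xyz": [0,0,0],"roll": 0,"grip": 0},{"xyz": [0,0,0],"roll": 0,"grip": 0}]}}

```text
time_s: 5.47
position: [0.3876, 0.3656, 0.0194]
tcp_rot: [[0.848, 0.53, -0.0], [0.53, -0.848, -0.0], [-0.0, -0.0, -1.0]]
force: [0.7, 0.4, 0.2]
opening: 0.249
grasp_force: 0.0
```

Call:
{"op": "move_arm", "data": {"increments": [{"xyz": [0,0,0],"roll": 0,"grip": 0},{"xyz": [0,0,0],"roll": 0,"grip": 0},{"xyz": [0,0,0],"roll": 0,"grip": 0},{"xyz": [0,0,0],"roll": 0,"grip": 0}]}}

```text
time_s: 5.8
position: [0.3876, 0.3656, 0.0195]
tcp_rot: [[0.848, 0.53, -0.0], [0.53, -0.848, -0.0], [-0.0, -0.0, -1.0]]
force: [-0.6, -0.1, -0.2]
opening: 0.136
grasp_force: 29.8
```

```bash
python3 - <<'E'
from h import *
s=bot.read_state(); print(s["position"],s["opening"],s["grasp_force"],s["time_s"])
for c in("top","side"):
    p,d=bot.capture(c)
    cf,h,cu,M=scoop(c); P=cloud(c,d,M>0); r=P[(P[:,2]>.048)&(P[:,2]<.065)&(P[:,0]>.43)]
    print(c,cf,circ(r),"cup mid",cu.min(0),cu.max(0),ray(c,(cu.min(0)+cu.max(0))/2,.055 if c=="top" else .0275))
E
```

```text
[0.3876463  0.36561573 0.01948528] 0.13575999777463663 29.830069737508893 5.8
top 0.7 (array([0.4716423 , 0.41636161]), np.float64(0.030548490630567377)) cup mid [150 229] [179 256] [[0.47113435 0.41211717 0.055     ]]Traceback (most recent call last):
  File "<stdin>", line 5, in <module>
  File "h.py", line 20, in scoop
    m=bot.trace("scoop",c)[0]; M=m["mask"].astype(np.uint8)
      ~~~~~~~~~~~~~~~~~~~~^^^
IndexError: list index out of range
```

```bash
python3 - <<'E'
from h import *
plan([(.45,.10,.26,60),(.577,-.25,.26,90),(.577,-.25,.03,90)],30,start=(.3876,.3656,.26,32))
E
```

```text
[-9, 26, 0, np.float64(-0.049)] [-10, 25, 0, np.float64(-0.049)] [-11, 25, 0, np.float64(-0.049)] [-13, 24, 0, np.float64(-0.048)] [-13, 24, 0, np.float64(-0.049)] [-15, 23, 0, np.float64(-0.049)] [-16, 22, 0, np.float64(-0.049)] [-17, 22, 0, np.float64(-0.049)] [-18, 20, 0, np.float64(-0.049)] [-19, 20, 0, np.float64(-0.049)] -- [-18, 22, 0, np.float64(-0.04)] [-20, 21, 0, np.float64(-0.041)] [-20, 20, 0, np.float64(-0.04)] [-21, 20, 0, np.float64(-0.04)] [-21, 19, 0, np.float64(-0.04)] [-23, 17, 0, np.float64(-0.041)] [-23, 17, 0, np.float64(-0.04)] [-24, 16, 0, np.float64(-0.04)] [-24, 15, 0, np.float64(-0.04)] [-25, 14, 0, np.float64(-0.041)] [-26, 13, 0, np.float64(-0.04)] [-26, 12, 0, np.float64(-0.04)] [-26, 11, 0, np.float64(-0.04)] -- [0, 0, 29, np.float64(-0.0)] [0, 0, 28, np.float64(-0.0)] [0, 0, 29, np.float64(-0.0)] [0, 0, 29, np.float64(-0.0)] [0, 0, 29, np.float64(-0.0)] [0, 0, 28, np.float64(-0.0)] [0, 0, 29, np.float64(-0.0)] [0, 0, 29, np.float64(-0.0)] -- 
end [ 577.3 -249.9   30. ] 90.0
```

Call:
{"op": "move_arm", "data": {"increments": [{"xyz": [0,0,-10],"roll": 0,"grip": 0},{"xyz": [0,0,-20],"roll": 0,"grip": 0},{"xyz": [0,0,-30],"roll": 0,"grip": 0},{"xyz": [0,0,-30],"roll": 0,"grip": 0},{"xyz": [0,0,-30],"roll": 0,"grip": 0}]}}

```text
time_s: 6.42
position: [0.3871, 0.3652, 0.1411]
tcp_rot: [[0.848, 0.53, -0.001], [0.53, -0.848, -0.001], [-0.001, -0.0, -1.0]]
force: [-0.1, 0.5, -0.4]
opening: 0.14
grasp_force: 29.8
```

Call:
{"op": "move_arm", "data": {"increments": [{"xyz": [0,0,-30],"roll": 0,"grip": 0},{"xyz": [0,0,-30],"roll": 0,"grip": 0},{"xyz": [0,0,-30],"roll": 0,"grip": 0},{"xyz": [0,0,-20],"roll": 0,"grip": 0},{"xyz": [0,0,-10],"roll": 0,"grip": 0}]}}

```text
time_s: 6.83
position: [0.3886, 0.3663, 0.2634]
tcp_rot: [[0.848, 0.53, 0.005], [0.53, -0.848, 0.003], [0.006, 0.0, -1.0]]
force: [-0.0, -0.5, -1.4]
opening: 0.137
grasp_force: 29.8
```

```bash
python3 - <<'E'
from h import *
p,d=bot.capture("side"); cv2.imwrite("pics/lift.png",cv2.resize(p[60:360,180:480],None,fx=2,fy=2)[:,:,::-1]); s=bot.read_state(); print(s["position"],s["moment"],s["force"],s["grasp_force"])
E
```

```text
[0.38901504 0.36651562 0.26380606] [0.01443758 0.0426605  0.01192655] [ 0.81851788  1.0041783  -0.72640675] 29.835141766816378
```

View pics/lift.png

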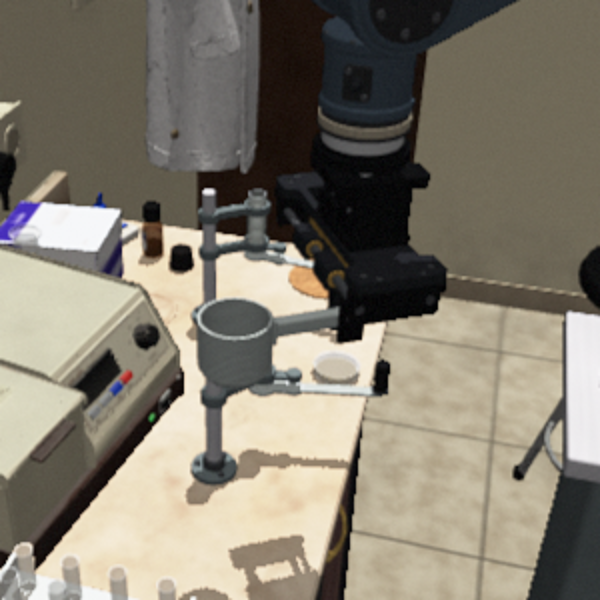

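The scoop hangs level in the grip at (235,340) in the crop. I'll carry it over.

Call:
{"op": "move_arm", "data": {"increments": [{"xyz": [-9,26,0],"roll": -0.049,"grip": 0},{"xyz": [-10,25,0],"roll": -0.049,"grip": 0},{"xyz": [-11,25,0],"roll": -0.049,"grip": 0},{"xyz": [-13,24,0],"roll": -0.049,"grip": 0},{"xyz": [-13,24,0],"roll": -0.049,"grip": 0}]}}

```text
time_s: 7.3
position: [0.4177, 0.2314, 0.2581]
tcp_rot: [[0.692, 0.722, -0.004], [0.722, -0.692, -0.001], [-0.003, -0.002, -1.0]]
force: [0.3, 0.3, -0.9]
opening: 0.132
grasp_force: 29.8
```

Call:
{"op": "move_arm", "data": {"increments": [{"xyz": [-15,23,0],"roll": -0.049,"grip": 0},{"xyz": [-16,22,0],"roll": -0.049,"grip": 0},{"xyz": [-17,22,0],"roll": -0.049,"grip": 0},{"xyz": [-18,20,0],"roll": -0.049,"grip": 0},{"xyz": [-19,20,0],"roll": -0.049,"grip": 0}]}}

```text
time_s: 7.72
position: [0.4492, 0.0983, 0.2582]
tcp_rot: [[0.496, 0.868, -0.003], [0.868, -0.496, -0.0], [-0.002, -0.003, -1.0]]
force: [0.3, -0.3, -0.9]
opening: 0.134
grasp_force: 29.8
```

Call:
{"op": "move_arm", "data": {"increments": [{"xyz": [-18,22,0],"roll": -0.04,"grip": 0},{"xyz": [-20,21,0],"roll": -0.04,"grip": 0},{"xyz": [-20,20,0],"roll": -0.04,"grip": 0},{"xyz": [-21,20,0],"roll": -0.04,"grip": 0},{"xyz": [-21,19,0],"roll": -0.04,"grip": 0}]}}

```text
time_s: 8.13
position: [0.4989, -0.0358, 0.2581]
tcp_rot: [[0.315, 0.949, -0.003], [0.949, -0.315, 0.001], [-0.0, -0.003, -1.0]]
force: [-0.0, 0.5, 0.1]
opening: 0.134
grasp_force: 29.8
```

Call:
{"op": "move_arm", "data": {"increments": [{"xyz": [-23,17,0],"roll": -0.04,"grip": 0},{"xyz": [-23,17,0],"roll": -0.04,"grip": 0},{"xyz": [-24,16,0],"roll": -0.04,"grip": 0},{"xyz": [-24,15,0],"roll": -0.04,"grip": 0},{"xyz": [-25,14,0],"roll": -0.04,"grip": 0}]}}

```text
time_s: 8.55
position: [0.5474, -0.1701, 0.2578]
tcp_rot: [[0.12, 0.993, -0.003], [0.993, -0.12, 0.002], [0.001, -0.003, -1.0]]
force: [-0.4, 0.7, -1.8]
opening: 0.133
grasp_force: 29.8
```

Call:
{"op": "move_arm", "data": {"increments": [{"xyz": [-26,13,0],"roll": -0.04,"grip": 0},{"xyz": [-26,12,0],"roll": -0.04,"grip": 0},{"xyz": [-26,11,0],"roll": -0.04,"grip": 0},{"xyz": [0,0,0],"roll": 0,"grip": 0},{"xyz": [0,0,0],"roll": 0,"grip": 0}]}}

```text
time_s: 8.97
position: [0.5769, -0.251, 0.2574]
tcp_rot: [[0.005, 1.0, -0.003], [1.0, -0.005, 0.002], [0.002, -0.003, -1.0]]
force: [-0.1, 0.9, -2.2]
opening: 0.136
grasp_force: 29.8
```

Call:
{"op": "move_arm", "data": {"increments": [{"xyz": [0,0,30],"roll": 0,"grip": 0},{"xyz": [0,0,35],"roll": 0,"grip": 0},{"xyz": [0,0,35],"roll": 0,"grip": 0},{"xyz": [0,0,35],"roll": 0,"grip": 0},{"xyz": [0,0,35],"roll": 0,"grip": 0}]}}

```text
time_s: 9.38
position: [0.5764, -0.2479, 0.0876]
tcp_rot: [[0.001, 1.0, -0.002], [1.0, -0.001, 0.001], [0.001, -0.002, -1.0]]
force: [1.2, -0.6, -1.9]
opening: 0.135
grasp_force: 29.8
```

Call:
{"op": "move_arm", "data": {"increments": [{"xyz": [0,0,30],"roll": 0,"grip": 0},{"xyz": [0,0,20],"roll": 0,"grip": 0},{"xyz": [0,0,10],"roll": 0,"grip": 0},{"xyz": [0,0,0],"roll": 0,"grip": 0},{"xyz": [0,0,0],"roll": 0,"grip": 0}]}}

```text
time_s: 9.8
position: [0.5774, -0.2491, 0.0295]
tcp_rot: [[0.002, 1.0, -0.001], [1.0, -0.002, 0.001], [0.001, -0.001, -1.0]]
force: [0.4, -0.1, -0.6]
opening: 0.131
grasp_force: 29.8
```

```bash
python3 - <<'E'
from h import *
np.set_printoptions(precision=4,suppress=True)
s=bot.read_state(); print(s["position"],s["tcp_rot"][:2,0],s["time_s"]); o=[]
x,y,zz=s["position"]
for c in("top","side"):
    p,d=bot.capture(c); P=cloud(c,d,d>0); b=zz-.0195+.055
    r=near(P,[x,y+.098],.042,b-.006,b+.008); 
    print(c,len(r),circ(r),(r[:,:2].min(0)+r[:,:2].max(0))/2,np.ptp(r,axis=0))
    t=near(P,[.577,-.035],.03,.16,.19); print(" tube",circ(t),len(t))
    u=w2p(c,[x,y+.05,.08])[0].astype(int); o.append(cv2.resize(p[u[1]-60:u[1]+60,u[0]-50:u[0]+50],(400,480)))
cv2.imwrite("pics/near.png",np.hstack(o)[:,:,::-1])
E
```

```text
[ 0.5774 -0.2491  0.0295] [0.0015 1.    ] 9.8
top 125 (array([ 0.577 , -0.1511]), np.float64(0.030523565140630565)) [ 0.5777 -0.1556] [0.0609 0.0739 0.0111]
 tube (array([ 0.5782, -0.0355]), np.float64(0.016947760136029666)) 235
side 52 (array([ 0.5763, -0.1485]), np.float64(0.03003932031125612)) [ 0.5667 -0.1505] [0.0434 0.0664 0.009 ]
 tube (array([ 0.5774, -0.0336]), np.float64(0.016207910492359815)) 155
```

View pics/near.png

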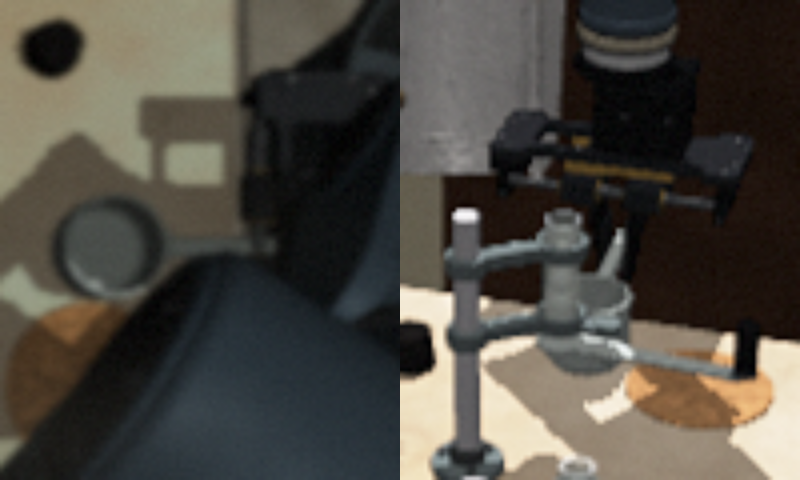

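Cup and tube views agree: 115 mm more along tool x and 1 mm along tool y. The cup is seen at (108,247) in the left view.

Call:
{"op": "move_arm", "data": {"increments": [{"xyz": [25,1,0],"roll": 0,"grip": 0},{"xyz": [30,0,0],"roll": 0,"grip": 0},{"xyz": [30,0,0],"roll": 0,"grip": 0},{"xyz": [20,0,0],"roll": 0,"grip": 0},{"xyz": [10,0,0],"roll": 0,"grip": 0}]}}

```text
time_s: 10.32
position: [0.5792, -0.1324, 0.0314]
tcp_rot: [[-0.0, 1.0, 0.002], [1.0, 0.0, -0.0], [-0.0, 0.002, -1.0]]
force: [-0.6, 0.1, -0.4]
opening: 0.131
grasp_force: 29.8
```

Call:
{"op": "move_arm", "data": {"increments": [{"xyz": [0,0,4],"roll": 0,"grip": 0},{"xyz": [0,0,3],"roll": 0,"grip": 0},{"xyz": [0,0,2],"roll": 0,"grip": 0},{"xyz": [0,0,0],"roll": 0,"grip": 0},{"xyz": [0,0,0],"roll": 0,"grip": 0}]}}

```text
time_s: 10.73
position: [0.579, -0.1363, 0.0203]
tcp_rot: [[0.004, 1.0, 0.0], [1.0, -0.004, -0.0], [-0.0, 0.0, -1.0]]
force: [-0.3, 0.0, -0.7]
opening: 0.136
grasp_force: 29.8
```

```bash
python3 - <<'E'
from h import *
np.set_printoptions(precision=4,suppress=True)
s=bot.read_state(); print(s["position"],s["force"],s["tcp_rot"][:2,0],s["time_s"])
x,y,zz=s["position"]
for c in("top","side"):
    p,d=bot.capture(c); P=cloud(c,d,d>0)
    r=near(P,[x,y+.098],.036,.046,.064); r=r[np.hypot(*(r[:,:2]-[x,y+.098]).T)>.024]
    print(c,len(r),circ(r),r[:,2].max())
    t=near(P,[.577,-.035],.03,.16,.19); print(" tube",circ(t),len(t))
E
```

```text
[ 0.579  -0.1363  0.0203] [-0.2609  0.0043 -0.7067] [0.0037 1.    ] 10.7333
top 43 (array([ 0.5786, -0.0378]), np.float64(0.03038388154718206)) 0.0607220468132088
 tube (array([ 0.5783, -0.0354]), np.float64(0.016959371368373586)) 232
side 149 (array([ 0.5785, -0.0352]), np.float64(0.030323128877051672)) 0.058652409387804666
 tube (array([ 0.577 , -0.0333]), np.float64(0.015914896468944107)) 155
```

Call:
{"op": "move_arm", "data": {"increments": [{"xyz": [2,-1,0],"roll": 0,"grip": 0},{"xyz": [0,0,1],"roll": 0,"grip": 0},{"xyz": [0,0,0],"roll": 0,"grip": 0},{"xyz": [0,0,0],"roll": 0,"grip": 45},{"xyz": [0,0,0],"roll": 0,"grip": 45}]}}

```text
time_s: 11.25
position: [0.578, -0.1328, 0.0197]
tcp_rot: [[0.002, 1.0, 0.0], [1.0, -0.002, -0.0], [-0.0, 0.0, -1.0]]
force: [-0.1, 0.2, 1.3]
opening: 0.216
grasp_force: 0.0
```

Call:
{"op": "move_arm", "data": {"increments": [{"xyz": [0,0,0],"roll": 0,"grip": 45},{"xyz": [0,0,0],"roll": 0,"grip": 45},{"xyz": [0,0,0],"roll": 0,"grip": 45},{"xyz": [0,0,-10],"roll": 0,"grip": 45},{"xyz": [0,0,-20],"roll": 0,"grip": 45}]}}

```text
time_s: 11.67
position: [0.5761, -0.1321, 0.0482]
tcp_rot: [[0.002, 1.0, -0.005], [1.0, -0.002, 0.002], [0.002, -0.005, -1.0]]
force: [0.1, -0.1, -0.5]
opening: 0.442
grasp_force: 0.0
```

```bash
python3 - <<'E'
from h import *
np.set_printoptions(precision=4,suppress=True)
s=bot.read_state(); print(s["position"],s["opening"],s["tcp_rot"][:2,0],s["time_s"])
x,y,zz=.578,-.1341,0
for c in("top","side"):
    p,d=bot.capture(c); P=cloud(c,d,d>0)
    r=near(P,[x,y+.098],.036,.046,.064); r=r[np.hypot(*(r[:,:2]-[x,y+.098]).T)>.024]
    print(c,len(r),circ(r),r[:,2].max())
    t=near(P,[.577,-.035],.03,.16,.19); print(" tube",circ(t),len(t))
    k=near(P,[.445,-.029],.03,.1,.135); print(" knob pts",len(k),k.mean(0) if len(k) else "")
    cv2.imwrite(f"pics/{c}_rel.png",p[:,:,::-1])
E
```

```text
[ 0.5761 -0.1321  0.0482] 0.44189354459005625 [0.0021 1.    ] 11.6667
top 52 (array([ 0.577 , -0.0346]), np.float64(0.03044780880936585)) 0.05907802355616599
 tube (array([ 0.5781, -0.0355]), np.float64(0.016882206566224054)) 233
 knob pts 0 
side 144 (array([ 0.577 , -0.0324]), np.float64(0.03025054399920202)) 0.057021557613381665
 tube (array([ 0.5775, -0.0334]), np.float64(0.016405138723484484)) 156
 knob pts 69 [ 0.4417 -0.0239  0.1165]
```

```bash
python3 - <<'E'
from h import *
plan([(.578,-.1325,.165,90),(.445,-.030,.165,153),(.445,-.030,.101,153)],38,start=(.578,-.1325,.0495,90))
E
```

```text
[0, 0, -29, np.float64(-0.0)] [0, 0, -29, np.float64(-0.0)] [0, 0, -29, np.float64(-0.0)] [0, 0, -28, np.float64(-0.0)] -- [10, -13, 0, np.float64(-0.11)] [12, -12, 0, np.float64(-0.11)] [13, -11, 0, np.float64(-0.11)] [14, -9, 0, np.float64(-0.11)] [15, -8, 0, np.float64(-0.11)] [16, -6, 0, np.float64(-0.11)] [16, -4, 0, np.float64(-0.11)] [16, -3, 0, np.float64(-0.11)] [17, 0, 0, np.float64(-0.11)] [17, 1, 0, np.float64(-0.11)] -- [0, 0, 32, np.float64(0.0)] [0, 0, 32, np.float64(0.0)] -- 
end [445.  -30.  100.5] 153.0
```

Call:
{"op": "move_arm", "data": {"increments": [{"xyz": [0,0,-29],"roll": 0,"grip": 45},{"xyz": [0,0,-29],"roll": 0,"grip": 45},{"xyz": [0,0,-29],"roll": 0,"grip": 45},{"xyz": [0,0,-28],"roll": 0,"grip": 45},{"xyz": [10,-13,0],"roll": -0.11,"grip": 45}]}}

```text
time_s: 12.18
position: [0.5713, -0.1262, 0.1708]
tcp_rot: [[-0.108, 0.994, 0.016], [0.994, 0.109, -0.007], [-0.009, 0.015, -1.0]]
force: [0.2, -0.5, 0.5]
opening: 0.448
grasp_force: 0.0
```

Call:
{"op": "move_arm", "data": {"increments": [{"xyz": [12,-12,0],"roll": -0.11,"grip": 45},{"xyz": [13,-11,0],"roll": -0.11,"grip": 45},{"xyz": [14,-9,0],"roll": -0.11,"grip": 45},{"xyz": [15,-8,0],"roll": -0.11,"grip": 45},{"xyz": [16,-6,0],"roll": -0.11,"grip": 45}]}}

```text
time_s: 12.6
position: [0.4972, -0.0703, 0.1646]
tcp_rot: [[-0.616, 0.788, 0.0], [0.788, 0.616, -0.0], [-0.0, 0.0, -1.0]]
force: [0.3, 0.6, -0.1]
opening: 0.451
grasp_force: 0.0
```

Call:
{"op": "move_arm", "data": {"increments": [{"xyz": [16,-4,0],"roll": -0.11,"grip": 45},{"xyz": [16,-3,0],"roll": -0.11,"grip": 45},{"xyz": [17,0,0],"roll": -0.11,"grip": 45},{"xyz": [17,1,0],"roll": -0.11,"grip": 45},{"xyz": [0,0,0],"roll": 0,"grip": 45}]}}

```text
time_s: 13.02
position: [0.441, -0.0279, 0.1643]
tcp_rot: [[-0.892, 0.453, -0.005], [0.453, 0.892, 0.002], [0.005, -0.001, -1.0]]
force: [-0.6, -0.4, -0.9]
opening: 0.451
grasp_force: 0.0
```

```bash
python3 - <<'E'
from h import *
np.set_printoptions(precision=4,suppress=True)
s=bot.read_state(); print(s["position"],s["opening"],s["tcp_rot"][:2,0],s["time_s"]); o=[]
for c in("top","side"):
    p,d=bot.capture(c); u=w2p(c,[.48,-.03,.12])[0].astype(int)
    q=w2p(c,s["position"])[0]; print(c,"tcp px",q,u-[50,60])
    o.append(cv2.resize(p[u[1]-60:u[1]+60,u[0]-50:u[0]+50],(400,480)))
cv2.imwrite("pics/knob.png",np.hstack(o)[:,:,::-1])
E
```

```text
[ 0.441  -0.0279  0.1643] 0.4512958182961455 [-0.8917  0.4526] 13.0167
top tcp px [349.5731 259.4497] [298 181]
side tcp px [356.0131 169.8236] [290 122]
```

View pics/knob.png

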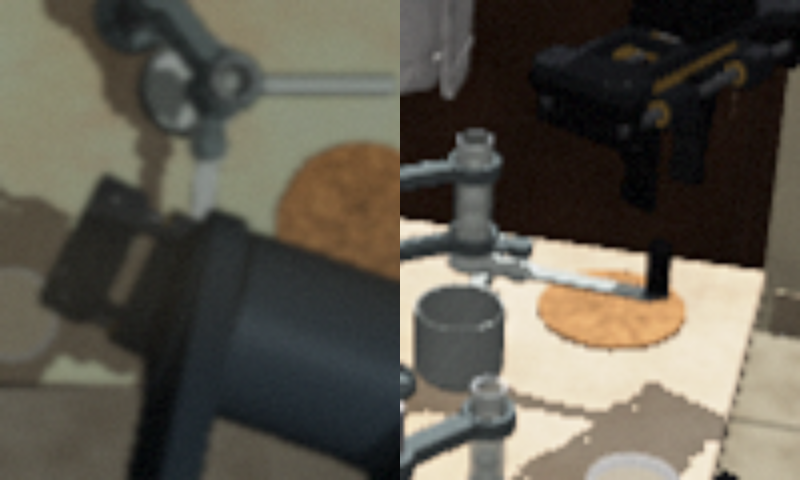

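The knob top at (658,243) in the side view sits under the gap between the fingers at (640,195) and (690,170). I'll descend and narrow the cage.

Call:
{"op": "move_arm", "data": {"increments": [{"xyz": [0,0,0],"roll": 0,"grip": 45},{"xyz": [0,0,20],"roll": 0,"grip": 45},{"xyz": [0,0,20],"roll": 0,"grip": 45},{"xyz": [0,0,23],"roll": 0,"grip": 45},{"xyz": [0,0,0],"roll": 0,"grip": 23}]}}

```text
time_s: 13.53
position: [0.4443, -0.0304, 0.0987]
tcp_rot: [[-0.889, 0.458, -0.005], [0.458, 0.889, 0.002], [0.005, -0.001, -1.0]]
force: [0.4, 1.1, 0.6]
opening: 0.426
grasp_force: 0.0
```

Call:
{"op": "move_arm", "data": {"increments": [{"xyz": [0,0,0],"roll": 0,"grip": 23},{"xyz": [0,0,0],"roll": 0,"grip": 23},{"xyz": [0,0,0],"roll": 0,"grip": 23},{"xyz": [0,0,0],"roll": 0,"grip": 23}]}}

```text
time_s: 13.87
position: [0.4461, -0.0305, 0.1026]
tcp_rot: [[-0.89, 0.456, 0.003], [0.456, 0.89, -0.001], [-0.003, 0.0, -1.0]]
force: [-0.3, -0.7, -0.9]
opening: 0.247
grasp_force: 0.0
```

```bash
python3 - <<'E'
from h import *
s=bot.read_state(); print(s["position"],s["force"],s["opening"],s["grasp_force"])
p,d=bot.capture("side"); P=cloud("side",d,d>0); k=near(P,[.445,-.029],.03,.094,.128); print(len(k),k.mean(0) if len(k) else 0)
a=[(c,b) for c,b in zip(np.linspace(178,84,17),np.linspace(153,113,17))]
C=np.array([.5430,-.033])
plan([(*(C+.0965*np.array([np.cos(np.radians(c)),np.sin(np.radians(c))])),.101,b) for c,b in a[1:]],start=(*(C+.0965*np.array([np.cos(np.radians(178)),np.sin(np.radians(178))])),.101,153))
E
```

```text
[ 0.44606162 -0.03050269  0.10262266] [-0.2816522  -0.67689149 -0.85894792] 0.24668756153568996 0.0
150 [ 0.44484207 -0.02151556  0.11434296]
[4, 9, 0, np.float64(0.044)] -- [3, 10, 0, np.float64(0.043)] -- [2, 9, 0, np.float64(0.044)] -- [3, 10, 0, np.float64(0.044)] -- [1, 10, 0, np.float64(0.043)] -- [1, 9, 0, np.float64(0.044)] -- [0, 10, 0, np.float64(0.043)] -- [0, 10, 0, np.float64(0.044)] -- [-1, 10, 0, np.float64(0.044)] -- [-1, 10, 0, np.float64(0.043)] -- [-2, 10, 0, np.float64(0.044)] -- [-3, 9, 0, np.float64(0.044)] -- [-3, 9, 0, np.float64(0.043)] -- [-4, 10, 0, np.float64(0.044)] -- [-4, 9, 0, np.float64(0.043)] -- [-5, 8, 0, np.float64(0.044)] -- 
end [553.   62.6 101. ] 113.0
```

Call:
{"op": "move_arm", "data": {"increments": [{"xyz": [4,9,0],"roll": 0.044,"grip": 23},{"xyz": [3,10,0],"roll": 0.044,"grip": 23},{"xyz": [2,9,0],"roll": 0.044,"grip": 23},{"xyz": [3,10,0],"roll": 0.044,"grip": 23},{"xyz": [1,10,0],"roll": 0.044,"grip": 23}]}}

```text
time_s: 14.33
position: [0.4592, 0.0174, 0.1023]
tcp_rot: [[-0.768, 0.64, 0.0], [0.64, 0.768, -0.001], [-0.0, -0.0, -1.0]]
force: [-0.9, -0.8, 1.1]
opening: 0.23
grasp_force: 0.8
```

```bash
python3 - <<'E'
from h import *
s=bot.read_state(); print(s["position"],s["force"],s["opening"])
o=[]
for c in("top","side"):
    p,d=bot.capture(c); u=w2p(c,[.52,-.03,.12])[0].astype(int)
    o.append(cv2.resize(p[u[1]-60:u[1]+60,u[0]-50:u[0]+50],(400,480)))
cv2.imwrite("pics/open1.png",np.hstack(o)[:,:,::-1])
E
```

```text
[0.45921984 0.01740009 0.10230269] [-0.93142318 -0.79991328  1.08081634] 0.22984902270975852
```

View pics/open1.png

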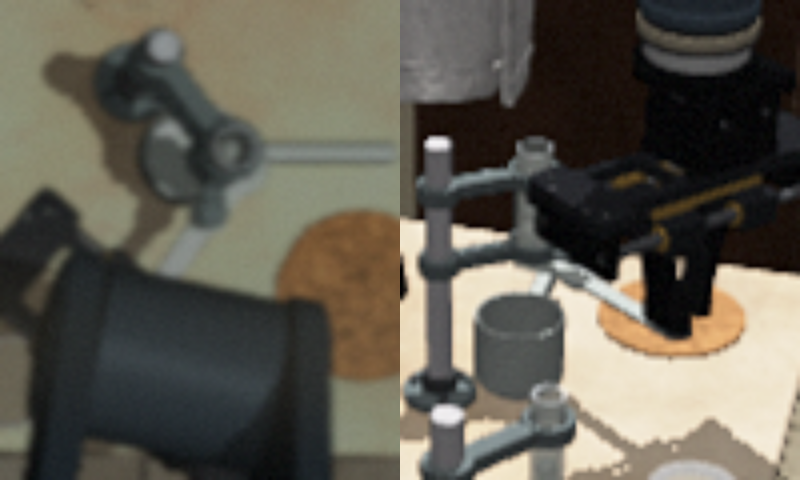

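The lever swings with the cage: in the top view it now points from (210,215) to (170,270), and the fingers hold the knob at (680,310) in the side view. I'll carry on round the arc.

Call:
{"op": "move_arm", "data": {"increments": [{"xyz": [1,9,0],"roll": 0.044,"grip": 23},{"xyz": [0,10,0],"roll": 0.044,"grip": 23},{"xyz": [0,10,0],"roll": 0.044,"grip": 23},{"xyz": [-1,10,0],"roll": 0.044,"grip": 23},{"xyz": [-1,10,0],"roll": 0.044,"grip": 23}]}}

```text
time_s: 14.85
position: [0.4941, 0.0507, 0.1019]
tcp_rot: [[-0.611, 0.792, -0.001], [0.792, 0.611, -0.0], [0.0, -0.001, -1.0]]
force: [0.3, -1.5, -0.2]
opening: 0.232
grasp_force: 0.6
```

Call:
{"op": "move_arm", "data": {"increments": [{"xyz": [-2,10,0],"roll": 0.044,"grip": 23},{"xyz": [-3,9,0],"roll": 0.044,"grip": 23},{"xyz": [-3,9,0],"roll": 0.044,"grip": 23},{"xyz": [-4,10,0],"roll": 0.044,"grip": 23},{"xyz": [-2,4,0],"roll": 0.02,"grip": 23}]}}

```text
time_s: 15.27
position: [0.538, 0.0619, 0.1019]
tcp_rot: [[-0.445, 0.895, 0.001], [0.895, 0.445, -0.0], [-0.001, 0.001, -1.0]]
force: [-1.4, 0.3, 0.5]
opening: 0.235
grasp_force: 0.4
```

Call:
{"op": "move_arm", "data": {"increments": [{"xyz": [-2,4,0],"roll": 0.02,"grip": 23},{"xyz": [-2,4,0],"roll": 0.02,"grip": 23},{"xyz": [-1,2,0],"roll": 0,"grip": 23},{"xyz": [0,0,0],"roll": 0,"grip": 23}]}}

```text
time_s: 15.6
position: [0.5456, 0.0616, 0.1013]
tcp_rot: [[-0.41, 0.912, -0.006], [0.912, 0.41, -0.0], [0.002, -0.005, -1.0]]
force: [-4.4, -1.1, 3.8]
opening: 0.225
grasp_force: 2.4
```

Call:
{"op": "move_arm", "data": {"increments": [{"xyz": [-1,2,0],"roll": 0,"grip": 23},{"xyz": [-1,2,0],"roll": 0,"grip": 23},{"xyz": [0,0,0],"roll": 0,"grip": 23}]}}

```text
time_s: 15.85
position: [0.5458, 0.0616, 0.1009]
tcp_rot: [[-0.411, 0.912, -0.015], [0.912, 0.411, -0.0], [0.006, -0.014, -1.0]]
force: [-11.2, -1.5, 8.2]
opening: 0.233
grasp_force: 5.4
```

```bash
python3 - <<'E'
from h import *
s=bot.read_state(); print(s["position"],s["force"],s["opening"],s["time_s"])
o=[]
for c in("top","side"):
    p,d=bot.capture(c); u=w2p(c,[.56,.0,.12])[0].astype(int)
    o.append(cv2.resize(p[u[1]-60:u[1]+60,u[0]-50:u[0]+50],(400,480)))
cv2.imwrite("pics/open2.png",np.hstack(o)[:,:,::-1])
E
```

```text
[0.54581446 0.06155864 0.10094846] [-11.2065305   -1.47424897   8.17296849] 0.23278202476185925 15.85
```

View pics/open2.png

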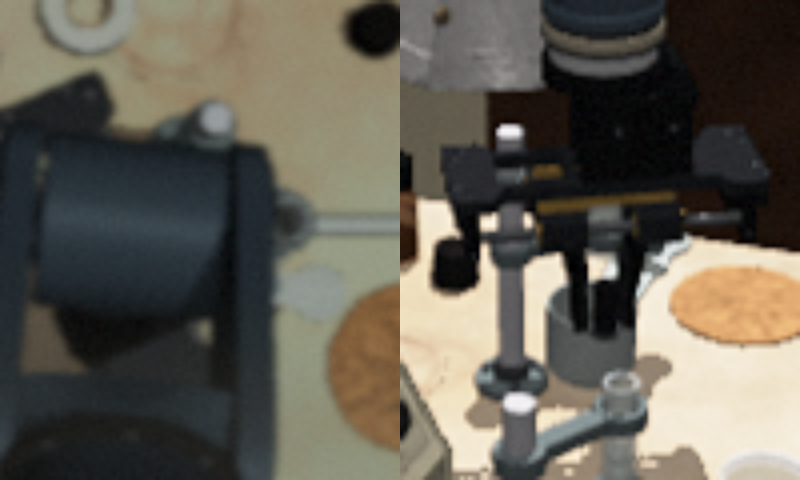

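The side view shows the knob between the fingers at (605,315), with the force rising and no motion, so the lever is against its open stop. I'll let the balls run, then shut the gate.

Call:
{"op": "move_arm", "data": {"increments": [{"xyz": [1,-2,0],"roll": 0,"grip": 23},{"xyz": [1,-2,0],"roll": 0,"grip": 23},{"xyz": [0,0,0],"roll": 0,"grip": 23},{"xyz": [0,0,0],"roll": 0,"grip": 23},{"xyz": [0,0,0],"roll": 0,"grip": 23}]}}

```text
time_s: 16.37
position: [0.5457, 0.0616, 0.1012]
tcp_rot: [[-0.41, 0.912, -0.005], [0.912, 0.41, -0.0], [0.002, -0.005, -1.0]]
force: [-6.2, -2.2, 2.2]
opening: 0.235
grasp_force: 3.1
```

Call:
{"op": "move_arm", "data": {"increments": [{"xyz": [0,0,0],"roll": 0,"grip": 23},{"xyz": [0,0,0],"roll": 0,"grip": 23},{"xyz": [0,0,0],"roll": 0,"grip": 23},{"xyz": [0,0,0],"roll": 0,"grip": 23},{"xyz": [0,0,0],"roll": 0,"grip": 23}]}}

```text
time_s: 16.78
position: [0.5457, 0.0615, 0.1011]
tcp_rot: [[-0.41, 0.912, -0.006], [0.912, 0.41, -0.0], [0.002, -0.005, -1.0]]
force: [-5.2, -3.0, 3.1]
opening: 0.23
grasp_force: 3.2
```

```bash
python3 - <<'E'
from h import *
s=bot.read_state(); print(s["position"],s["force"],s["opening"],s["time_s"],s["tcp_rot"][:2,0])
C=np.array([.5430,-.033])
plan([(*(C+.0955*np.array([np.cos(np.radians(c)),np.sin(np.radians(c))])),.101,b) for c,b in zip(np.linspace(88,181,17)[1:],np.linspace(114,153,17)[1:])])
E
```

```text
[0.54570616 0.06154624 0.10114788] [-5.19061341 -3.0232747   3.07438238] 0.23007888891949183 16.7833 [-0.41026955  0.91196241]
[4, -8, 0, np.float64(-0.039)] -- [4, -9, 0, np.float64(-0.042)] -- [2, -9, 0, np.float64(-0.043)] -- [3, -10, 0, np.float64(-0.042)] -- [1, -9, 0, np.float64(-0.043)] -- [1, -10, 0, np.float64(-0.042)] -- [1, -10, 0, np.float64(-0.043)] -- [0, -9, 0, np.float64(-0.042)] -- [-1, -10, 0, np.float64(-0.043)] -- [-1, -10, 0, np.float64(-0.043)] -- [-2, -9, 0, np.float64(-0.042)] -- [-2, -10, 0, np.float64(-0.043)] -- [-3, -9, 0, np.float64(-0.042)] -- [-4, -9, 0, np.float64(-0.043)] -- [-4, -9, 0, np.float64(-0.042)] -- [-4, -8, 0, np.float64(-0.043)] -- 
end [447.4 -34.3 101.1] 153.0
```

Call:
{"op": "move_arm", "data": {"increments": [{"xyz": [5,-9,0],"roll": -0.04,"grip": 23},{"xyz": [4,-9,0],"roll": -0.042,"grip": 23},{"xyz": [2,-9,0],"roll": -0.042,"grip": 23},{"xyz": [3,-10,0],"roll": -0.042,"grip": 23},{"xyz": [1,-9,0],"roll": -0.043,"grip": 23}]}}

```text
time_s: 17.2
position: [0.5026, 0.0535, 0.1019]
tcp_rot: [[-0.592, 0.806, 0.004], [0.806, 0.592, 0.001], [-0.002, 0.004, -1.0]]
force: [1.2, 1.9, 0.1]
opening: 0.228
grasp_force: 0.8
```

Call:
{"op": "move_arm", "data": {"increments": [{"xyz": [1,-10,0],"roll": -0.042,"grip": 23},{"xyz": [1,-10,0],"roll": -0.043,"grip": 23},{"xyz": [0,-9,0],"roll": -0.042,"grip": 23},{"xyz": [-1,-10,0],"roll": -0.043,"grip": 23},{"xyz": [-1,-10,0],"roll": -0.043,"grip": 23}]}}

```text
time_s: 17.62
position: [0.4659, 0.021, 0.1019]
tcp_rot: [[-0.749, 0.663, 0.004], [0.663, 0.749, 0.0], [-0.003, 0.003, -1.0]]
force: [0.4, 1.7, 0.7]
opening: 0.229
grasp_force: 0.6
```

Call:
{"op": "move_arm", "data": {"increments": [{"xyz": [-2,-9,0],"roll": -0.042,"grip": 23},{"xyz": [-2,-10,0],"roll": -0.043,"grip": 23},{"xyz": [-3,-9,0],"roll": -0.042,"grip": 23},{"xyz": [-4,-9,0],"roll": -0.043,"grip": 23},{"xyz": [0,0,0],"roll": 0,"grip": 23}]}}

```text
time_s: 18.03
position: [0.452, -0.0161, 0.1018]
tcp_rot: [[-0.848, 0.529, 0.004], [0.529, 0.848, -0.001], [-0.004, 0.001, -1.0]]
force: [-0.7, -0.3, -1.1]
opening: 0.226
grasp_force: 0.0
```

Call:
{"op": "move_arm", "data": {"increments": [{"xyz": [-3,-7,0],"roll": -0.04,"grip": 23},{"xyz": [-3,-6,0],"roll": -0.02,"grip": 23},{"xyz": [-1,-2,0],"roll": 0,"grip": 23},{"xyz": [0,0,0],"roll": 0,"grip": 23}]}}

```text
time_s: 18.37
position: [0.4499, -0.0315, 0.1017]
tcp_rot: [[-0.878, 0.478, 0.002], [0.478, 0.878, -0.0], [-0.002, 0.001, -1.0]]
force: [-0.3, 0.1, -0.2]
opening: 0.233
grasp_force: 0.0
```

Call:
{"op": "move_arm", "data": {"increments": [{"xyz": [-1,-2,0],"roll": 0,"grip": 23},{"xyz": [0,0,0],"roll": 0,"grip": 23},{"xyz": [0,0,0],"roll": 0,"grip": 23}]}}

```text
time_s: 18.62
position: [0.4492, -0.0333, 0.1016]
tcp_rot: [[-0.879, 0.477, 0.001], [0.477, 0.879, -0.0], [-0.001, 0.0, -1.0]]
force: [0.7, -0.2, -0.3]
opening: 0.232
grasp_force: 0.2
```

Call:
{"op": "move_arm", "data": {"increments": [{"xyz": [-1,-2,0],"roll": 0,"grip": 23},{"xyz": [0,0,0],"roll": 0,"grip": 23},{"xyz": [-1,-2,0],"roll": 0,"grip": 23},{"xyz": [0,0,0],"roll": 0,"grip": 23}]}}

```text
time_s: 18.95
position: [0.4488, -0.0351, 0.1015]
tcp_rot: [[-0.877, 0.481, 0.001], [0.481, 0.877, 0.005], [0.002, 0.005, -1.0]]
force: [3.2, 13.5, -0.1]
opening: 0.234
grasp_force: 6.9
```

Call:
{"op": "move_arm", "data": {"increments": [{"xyz": [-1,-2,0],"roll": 0,"grip": 23},{"xyz": [0,0,0],"roll": 0,"grip": 23},{"xyz": [0,0,0],"roll": 0,"grip": 23}]}}

```text
time_s: 19.2
position: [0.4487, -0.0354, 0.1015]
tcp_rot: [[-0.876, 0.482, 0.001], [0.482, 0.876, 0.008], [0.003, 0.008, -1.0]]
force: [6.3, 21.5, 1.0]
opening: 0.235
grasp_force: 10.8
```

Call:
{"op": "move_arm", "data": {"increments": [{"xyz": [2,3,0],"roll": 0,"grip": 23},{"xyz": [1,2,0],"roll": 0,"grip": 40},{"xyz": [0,0,0],"roll": 0,"grip": 40},{"xyz": [0,0,0],"roll": 0,"grip": 40},{"xyz": [0,0,0],"roll": 0,"grip": 40}]}}

```text
time_s: 19.62
position: [0.4482, -0.0346, 0.1015]
tcp_rot: [[-0.879, 0.477, -0.0], [0.477, 0.879, -0.0], [-0.0, -0.0, -1.0]]
force: [1.1, 0.5, -0.0]
opening: 0.383
grasp_force: 0.0
```

Call:
{"op": "move_arm", "data": {"increments": [{"xyz": [0,0,-10],"roll": 0,"grip": 40},{"xyz": [0,0,-30],"roll": 0,"grip": 40},{"xyz": [0,0,-30],"roll": 0,"grip": 40},{"xyz": [0,0,0],"roll": 0,"grip": 40}]}}

```text
time_s: 19.95
position: [0.4513, -0.0357, 0.1756]
tcp_rot: [[-0.879, 0.477, 0.009], [0.477, 0.879, -0.003], [-0.009, 0.001, -1.0]]
force: [0.8, -0.1, -0.1]
opening: 0.401
grasp_force: 0.0
```

```bash
python3 - <<'E'
from h import *
s=bot.read_state(); print(s["position"],s["force"],s["opening"],s["time_s"],np.degrees(np.arctan2(s["tcp_rot"][1,0],s["tcp_rot"][0,0])))
p,d=bot.capture("side"); P=cloud("side",d,d>0); k=near(P,[.443,-.030],.03,.1,.135); print(" knob pts",len(k),k.mean(0) if len(k) else "")
plan([(.578,-.22,.170,90),(.578,-.119,.165,90)],38)
E
```

```text
[ 0.45134402 -0.03566634  0.17562972] [ 0.81215979 -0.07143598 -0.09997742] 0.4013521840501845 19.95 151.50958362582975
 knob pts 70 [ 0.44169792 -0.02379106  0.11632829]
[-22, -11, 0, np.float64(0.119)] [-24, -9, 1, np.float64(0.12)] [-24, -5, 0, np.float64(0.119)] [-25, -3, 1, np.float64(0.119)] [-25, 0, 0, np.float64(0.119)] [-25, 3, 1, np.float64(0.12)] [-24, 6, 0, np.float64(0.119)] [-23, 9, 1, np.float64(0.119)] [-22, 12, 0, np.float64(0.119)] -- [34, 0, 2, np.float64(0.0)] [33, 0, 1, np.float64(0.0)] [34, 0, 2, np.float64(0.0)] -- 
end [ 578.2 -118.9  164.9] 90.0
```

The knob is back at its starting reading to within 0.2 mm, so the gate is shut. Next I check the cup.

Call:
{"op": "move_arm", "data": {"increments": [{"xyz": [-22,-11,0],"roll": 0.119,"grip": 40},{"xyz": [-24,-9,0],"roll": 0.119,"grip": 40},{"xyz": [-24,-5,0],"roll": 0.119,"grip": 40},{"xyz": [-25,-3,0],"roll": 0.119,"grip": 40},{"xyz": [-25,0,0],"roll": 0.119,"grip": 40}]}}

```text
time_s: 20.42
position: [0.5191, -0.1379, 0.1703]
tcp_rot: [[-0.455, 0.89, -0.002], [0.89, 0.455, 0.001], [0.002, -0.002, -1.0]]
force: [-0.1, -1.0, -0.4]
opening: 0.399
grasp_force: 0.0
```

Call:
{"op": "move_arm", "data": {"increments": [{"xyz": [-25,3,0],"roll": 0.119,"grip": 40},{"xyz": [-24,6,0],"roll": 0.119,"grip": 40},{"xyz": [-23,9,0],"roll": 0.119,"grip": 40},{"xyz": [-22,12,0],"roll": 0.119,"grip": 40},{"xyz": [0,0,0],"roll": 0,"grip": 40}]}}

```text
time_s: 20.83
position: [0.5791, -0.2236, 0.1703]
tcp_rot: [[0.004, 1.0, 0.003], [1.0, -0.004, -0.003], [-0.003, 0.003, -1.0]]
force: [0.5, -0.3, -0.2]
opening: 0.404
grasp_force: 0.0
```

```bash
python3 - <<'E'
from h import *
np.set_printoptions(precision=4,suppress=True)
s=bot.read_state(); print(s["position"],s["tcp_rot"][:2,0],s["time_s"]); o=[]
for c in("top","side"):
    p,d=bot.capture(c); P=cloud(c,d,d>0)
    r=near(P,[.578,-.0345],.036,.046,.064); r=r[np.hypot(*(r[:,:2]-[.578,-.0345]).T)>.024]
    print(c,len(r),circ(r))
    h=P[(abs(P[:,0]-.578)<.012)&(P[:,1]<-.075)&(P[:,1]>-.165)&(P[:,2]>.04)&(P[:,2]<.055)]; print(" handle x",len(h),np.polyfit(h[:,1]+.11,h[:,0],1) if len(h)>5 else "")
    for q in bot.spot_in("large_ball_1",c)[:5]: print("  ball",round(q["conf"],2),c2w(c,q["at"]))
    u=w2p(c,[.56,-.03,.10])[0].astype(int)
    o.append(cv2.resize(p[u[1]-48:u[1]+48,u[0]-40:u[0]+40],(400,480),interpolation=cv2.INTER_CUBIC))
cv2.imwrite("pics/filled.png",np.hstack(o)[:,:,::-1])
E
```

```text
[ 0.5791 -0.2236  0.1703] [0.0035 1.    ] 20.8333
top 55 (array([ 0.5771, -0.0342]), np.float64(0.03034227849369575))
 handle x 166 [-0.0142  0.5775]
side 144 (array([ 0.5772, -0.0317]), np.float64(0.03022848469685127))
 handle x 16 [0.0236 0.5752]
```

View pics/filled.png

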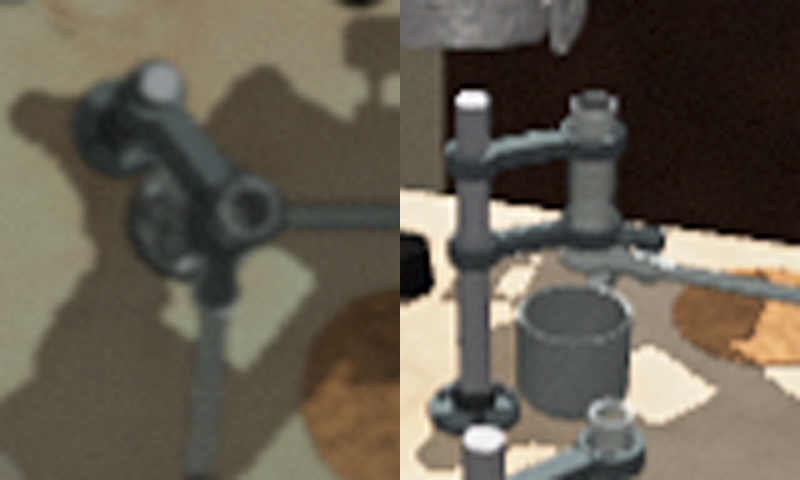

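The tube at (245,210) looks empty and the cup hasn't shifted. Its weight when lifted will confirm the balls. I'll regrasp, a little nearer the cup.

Call:
{"op": "move_arm", "data": {"increments": [{"xyz": [35,-1,0],"roll": 0,"grip": 40},{"xyz": [35,0,0],"roll": 0,"grip": 40},{"xyz": [34,0,30],"roll": 0,"grip": 40},{"xyz": [0,0,40],"roll": 0,"grip": 40},{"xyz": [0,0,35],"roll": 0,"grip": 40}]}}

```text
time_s: 21.45
position: [0.5743, -0.1141, 0.0688]
tcp_rot: [[-0.008, 1.0, 0.001], [1.0, 0.008, -0.0], [-0.0, 0.001, -1.0]]
force: [0.1, -0.9, -0.4]
opening: 0.402
grasp_force: 0.0
```

Call:
{"op": "move_arm", "data": {"increments": [{"xyz": [0,0,30],"roll": 0,"grip": 40},{"xyz": [0,0,15],"roll": 0,"grip": 40},{"xyz": [0,0,0],"roll": 0,"grip": 40},{"xyz": [0,0,0],"roll": 0,"grip": 40}]}}

```text
time_s: 21.78
position: [0.5739, -0.1163, 0.0234]
tcp_rot: [[-0.004, 1.0, -0.003], [1.0, 0.004, 0.001], [0.001, -0.003, -1.0]]
force: [0.2, 0.9, 0.4]
opening: 0.401
grasp_force: 0.0
```

Call:
{"op": "move_arm", "data": {"increments": [{"xyz": [-1,3,3],"roll": 0,"grip": 40},{"xyz": [0,0,0],"roll": 0,"grip": 25},{"xyz": [0,0,0],"roll": 0,"grip": 25},{"xyz": [0,0,0],"roll": 0,"grip": 0},{"xyz": [0,0,0],"roll": 0,"grip": 0}]}}

```text
time_s: 22.2
position: [0.5787, -0.1186, 0.0219]
tcp_rot: [[-0.003, 1.0, 0.001], [1.0, 0.003, -0.001], [-0.001, 0.001, -1.0]]
force: [-0.5, -0.5, 0.6]
opening: 0.181
grasp_force: 0.0
```

Call:
{"op": "move_arm", "data": {"increments": [{"xyz": [0,0,0],"roll": 0,"grip": 0},{"xyz": [0,0,0],"roll": 0,"grip": 0},{"xyz": [0,0,0],"roll": 0,"grip": 0},{"xyz": [0,0,0],"roll": 0,"grip": 0}]}}

```text
time_s: 22.53
position: [0.5784, -0.1187, 0.0213]
tcp_rot: [[-0.003, 1.0, 0.0], [1.0, 0.003, -0.0], [-0.0, 0.0, -1.0]]
force: [-0.3, -0.7, 1.9]
opening: 0.129
grasp_force: 30.0
```

Call:
{"op": "move_arm", "data": {"increments": [{"xyz": [0,0,-3],"roll": 0,"grip": 0},{"xyz": [0,0,-4],"roll": 0,"grip": 0},{"xyz": [0,0,-3],"roll": 0,"grip": 0},{"xyz": [0,0,0],"roll": 0,"grip": 0},{"xyz": [0,0,0],"roll": 0,"grip": 0}]}}

```text
time_s: 22.95
position: [0.5783, -0.1183, 0.0311]
tcp_rot: [[-0.003, 1.0, 0.0], [1.0, 0.003, -0.0], [-0.0, 0.0, -1.0]]
force: [-0.4, -0.8, -1.4]
opening: 0.135
grasp_force: 30.0
```

Call:
{"op": "move_arm", "data": {"increments": [{"xyz": [-15,0,0],"roll": 0,"grip": 0},{"xyz": [-25,0,0],"roll": 0,"grip": 0},{"xyz": [-25,0,0],"roll": 0,"grip": 0},{"xyz": [-25,0,0],"roll": 0,"grip": 0},{"xyz": [-15,0,0],"roll": 0,"grip": 0}]}}

```text
time_s: 23.37
position: [0.5789, -0.2272, 0.0309]
tcp_rot: [[-0.001, 1.0, 0.001], [1.0, 0.001, -0.002], [-0.002, 0.001, -1.0]]
force: [1.4, 0.2, -2.5]
opening: 0.136
grasp_force: 30.0
```

Call:
{"op": "move_arm", "data": {"increments": [{"xyz": [-9,-12,0],"roll": 0,"grip": 0},{"xyz": [0,-20,0],"roll": 0,"grip": 0},{"xyz": [0,-23,0],"roll": 0,"grip": 0},{"xyz": [0,-20,0],"roll": 0,"grip": 0},{"xyz": [0,-12,0],"roll": 0,"grip": 0}]}}

```text
time_s: 23.78
position: [0.4873, -0.2309, 0.0306]
tcp_rot: [[-0.003, 1.0, -0.005], [1.0, 0.003, 0.003], [0.003, -0.005, -1.0]]
force: [-0.4, 0.1, -2.9]
opening: 0.132
grasp_force: 30.0
```

Call:
{"op": "move_arm", "data": {"increments": [{"xyz": [0,0,0],"roll": 0,"grip": 0},{"xyz": [0,0,0],"roll": 0,"grip": 0}]}}

```text
time_s: 23.95
position: [0.4907, -0.2323, 0.031]
tcp_rot: [[-0.002, 1.0, -0.001], [1.0, 0.002, 0.001], [0.001, -0.001, -1.0]]
force: [0.1, -0.5, -1.1]
opening: 0.13
grasp_force: 30.0
```

```bash
python3 - <<'E'
from h import *
np.set_printoptions(precision=4,suppress=True)
s=bot.read_state(); x,y,z=s["position"]; print(s["position"],s["force"],s["tcp_rot"][:2,0],s["time_s"]); o=[]
g=np.array([x,y+.085])
for c in("top","side"):
    p,d=bot.capture(c); P=cloud(c,d,d>0)
    r=near(P,g,.036,z+.027,z+.043); r=r[np.hypot(*(r[:,:2]-g).T)>.024]
    print(c,len(r),circ(r))
    hsv=cv2.cvtColor(p,cv2.COLOR_RGB2HSV); u=w2p(c,[.49,-.147,.003])[0].astype(int)
    print(" hsv mat",hsv[w2p(c,[.49,-.197,.003])[0].astype(int)[1],w2p(c,[.49,-.197,.003])[0].astype(int)[0]])
    b=u-[40,48]; print(" crop origin",b)
    o.append(cv2.resize(p[b[1]:b[1]+96,b[0]:b[0]+80],(400,480),interpolation=cv2.INTER_CUBIC))
    # mat outline from the first picture: orange pixels -> ellipse on z=3 mm
    q=cv2.cvtColor(cv2.imread(f"pics/{c}0.png"),cv2.COLOR_BGR2HSV); M=(cv2.inRange(q,(5,110,60),(20,255,255)))
    n,l,st,ce=cv2.connectedComponentsWithStats(M); k=l[u[1],u[0]]
    if k:
        k=(l==k).astype(np.uint8); ct=max(cv2.findContours(k,0,1)[0],key=len)[:,0]; W=ray(c,ct,.003)
        print(" mat",st[l[u[1],u[0]]],circ(W),(W.min(0)+W.max(0))/2,np.ptp(W,axis=0))
cv2.imwrite("pics/mat.png",np.hstack(o)[:,:,::-1])
E
```

```text
[ 0.4907 -0.2323  0.031 ] [ 0.0687 -0.4844 -1.1085] [-0.0021  1.    ] 23.95
top 124 (array([ 0.4907, -0.148 ]), np.float64(0.03036165340321844))
 hsv mat [53 14 71]
 crop origin [348 189]
 mat [ 368  217   42   42 1362] (array([ 0.4905, -0.1467]), np.float64(0.0517967623927509)) [ 0.4902 -0.1473  0.003 ] [0.1044 0.1042 0.    ]
side 96 (array([ 0.4912, -0.1459]), np.float64(0.030179611963702658))
 hsv mat [75 11 92]
 crop origin [302 149]
 mat [325 193  36  16 423] (array([ 0.4871, -0.1317]), np.float64(0.04472657159386895)) [ 0.4884 -0.1308  0.003 ] [0.1054 0.0883 0.    ]
```

View pics/mat.png

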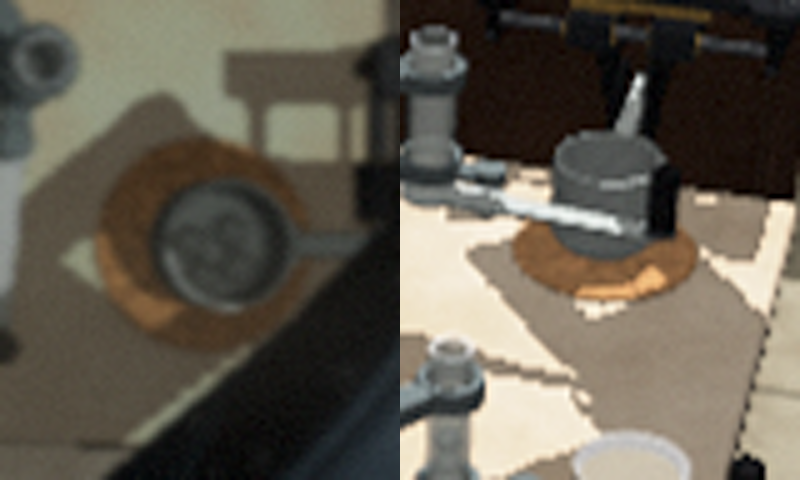

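The balls lie in the cup at (222,240). The rim fit at (0.4907, -0.148) matches the mat centre at (0.4905, -0.147), so I'll set it down.

Call:
{"op": "move_arm", "data": {"increments": [{"xyz": [1,0,2],"roll": 0,"grip": 0},{"xyz": [0,0,2],"roll": 0,"grip": 0},{"xyz": [0,0,2],"roll": 0,"grip": 0},{"xyz": [0,0,1],"roll": 0,"grip": 0},{"xyz": [0,0,0],"roll": 0,"grip": 0}]}}

```text
time_s: 24.47
position: [0.4922, -0.2318, 0.0242]
tcp_rot: [[-0.003, 1.0, 0.001], [1.0, 0.003, -0.0], [-0.0, 0.001, -1.0]]
force: [0.4, 0.7, 2.4]
opening: 0.134
grasp_force: 30.0
```

Call:
{"op": "move_arm", "data": {"increments": [{"xyz": [0,0,0],"roll": 0,"grip": 0},{"xyz": [0,0,0],"roll": 0,"grip": 45},{"xyz": [0,0,0],"roll": 0,"grip": 45},{"xyz": [0,0,0],"roll": 0,"grip": 45},{"xyz": [0,0,0],"roll": 0,"grip": 45}]}}

```text
time_s: 24.88
position: [0.4913, -0.2314, 0.0238]
tcp_rot: [[-0.003, 1.0, -0.0], [1.0, 0.003, 0.0], [0.0, -0.0, -1.0]]
force: [0.2, 0.7, -0.3]
opening: 0.354
grasp_force: 0.0
```

Call:
{"op": "move_arm", "data": {"increments": [{"xyz": [0,0,0],"roll": 0,"grip": 45},{"xyz": [0,0,-10],"roll": 0,"grip": 45},{"xyz": [0,0,-30],"roll": 0,"grip": 45},{"xyz": [0,0,-40],"roll": 0,"grip": 45},{"xyz": [0,0,-40],"roll": 0,"grip": 45}]}}

```text
time_s: 25.3
position: [0.4906, -0.231, 0.145]
tcp_rot: [[-0.003, 1.0, -0.002], [1.0, 0.003, 0.002], [0.002, -0.002, -1.0]]
force: [1.0, -1.0, 0.1]
opening: 0.451
grasp_force: 0.0
```

Call:
{"op": "move_arm", "data": {"increments": [{"xyz": [-30,0,-20],"roll": 0,"grip": 45},{"xyz": [-40,0,0],"roll": 0,"grip": 45},{"xyz": [-40,0,0],"roll": 0,"grip": 45},{"xyz": [-40,0,0],"roll": 0,"grip": 45},{"xyz": [-30,0,0],"roll": 0,"grip": 45}]}}

```text
time_s: 25.72
position: [0.492, -0.4151, 0.1655]
tcp_rot: [[-0.002, 1.0, 0.002], [1.0, 0.002, -0.003], [-0.003, 0.002, -1.0]]
force: [1.3, 0.3, 0.4]
opening: 0.455
grasp_force: 0.0
```

```bash
python3 - <<'E'
from h import *
np.set_printoptions(precision=4,suppress=True)
s=bot.read_state(); print(s["position"],s["force"],s["time_s"]); o=[]
g=np.array([.4907,-.147])
for c in("top","side"):
    p,d=bot.capture(c); P=cloud(c,d,d>0)
    r=near(P,g,.036,.05,.066); r=r[np.hypot(*(r[:,:2]-g).T)>.024]; print(c,len(r),circ(r),r[:,2].mean())
    k=near(P,[.443,-.030],.03,.1,.135); print(" knob pts",len(k),k.mean(0) if len(k) else "")
    # bystanders: depth change against the first picture
    d0=np.load(f"pics/{c}0.npy"); 
    for l,w in dict(dropper=(.672,.137,.06),petri=(.433,.08,.012),bottle=(.76,-.135,.05),stopper=(.70,-.122,.02),tape=(.72,.061,.012),small_knob=(.365,.212,.12)).items():
        u=w2p(c,w)[0].astype(int)
        if 14<u[0]<546 and 14<u[1]<406: a=(slice(u[1]-12,u[1]+13),slice(u[0]-12,u[0]+13)); print("  ",l,(abs(d[a]-d0[a])>.012).mean().round(3))
    u=w2p(c,[.53,-.08,.05])[0].astype(int)
    o.append(cv2.resize(p[u[1]-60:u[1]+60,u[0]-50:u[0]+50],(400,480),interpolation=cv2.INTER_CUBIC))
cv2.imwrite("pics/final.png",np.hstack(o)[:,:,::-1])
E
```

```text
[ 0.492  -0.4151  0.1655] [1.2915 0.3405 0.3624] 25.7167
top 131 (array([ 0.492 , -0.1474]), np.float64(0.03055008899502295)) 0.057078033890684755
 knob pts 44 [ 0.4429 -0.0291  0.1258]
   dropper 0.011
   petri 0.005
   bottle 0.019
   stopper 0.003
   tape 0.008
   small_knob 0.15
side 111 (array([ 0.492 , -0.1445]), np.float64(0.02987862442574991)) 0.05517845129735368
 knob pts 67 [ 0.4417 -0.024   0.117 ]
   dropper 0.006
   petri 0.005
   bottle 0.054
   stopper 0.018
   tape 0.005
   small_knob 0.147
```

View pics/final.png

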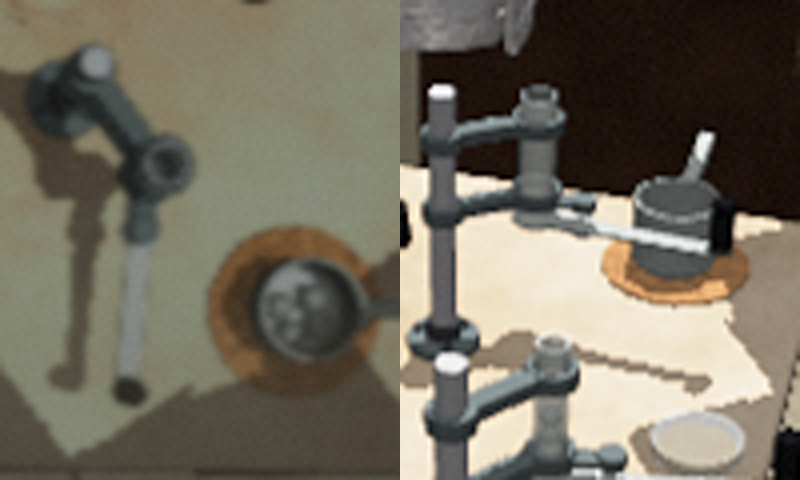

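```bash
python3 - <<'E'
from h import *
p,_=bot.capture("top"); q=cv2.imread("pics/top0.png")[:,:,::-1]
f=lambda im:(lambda B:np.argwhere(B<45).mean(0))(im[278:302,231:255].astype(int).max(2))
print("small knob px then/now",f(q),f(p))
if np.abs(f(q)-f(p)).max()<.6: print(bot.hand_in())
E
```

```text
small knob px then/now [12.09090909 11.86363636] [11.85365854 11.92682927]
the job is handed in; nothing more can be done
None
```

The job is handed in: the scoop, with the balls visible in its cup, stands upright on the cork mat about 2 mm off centre. The large gate is back at its starting position and the small gate and bystanders look unmoved. The four balls were judged from the pictures and an empty-looking tube rather than counted.

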